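# Put the cleaned slide stainer back into service

## Task

Put the cleaned slide stainer back into service: slide every loose cam onto the spindle of its own colour, with its D-shaped bore matching the flat, fully down on the collar, and drop the slide carousel over the hub with its holes on the studs until it lies flat. Only when all of these are fitted, turn the black dial until the orange pointer stands exactly at the green mark, and then push the red switch lever fully over to on (away from the robot). Leave the bottle, slide box and beaker alone.

Things in the scene. Friction and masses are not known exactly. Their poses are not given: they have to be found in the camera images.
- cam_blue: loose blue cam, 0.12 kg, D-bore right through. Origin: bore centre on the underside; z up. Octagonal plate 10 mm thick, 52 mm across, a lobe to 34 mm along -x. Octagonal sleeve, 32 mm across flats (normals every 45 deg from +x), up to 36 mm above the underside: grip it from above. Bore 20 mm across, its flat 7 mm from the axis on the +x side, marked by a white line on the sleeve's top
- spindle_blue: fixed upright steel D-shaft on a round blue collar, on a rail 50 mm tall; takes the blue cam, white lines together. Origin: on the axis at the collar's top, the seat (56 mm above the bench); z up. Shaft 18 mm across, 30 mm tall (top 3 mm tapered), flat 6 mm from the axis on the +x side, marked by a white line on the collar. 1 mm slack, 9 deg of turn. Spindles stand 90 mm apart
- cam_yellow: loose yellow cam, 0.12 kg, D-bore right through. Origin: bore centre on the underside; z up. Octagonal plate 10 mm thick, 52 mm across, a lobe to 34 mm along -x. Octagonal sleeve, 32 mm across flats (normals every 45 deg from +x), up to 36 mm above the underside: grip it from above. Bore 20 mm across, its flat 7 mm from the axis on the +x side, marked by a white line on the sleeve's top
- spindle_yellow: fixed upright steel D-shaft on a round yellow collar, on a rail 50 mm tall; takes the yellow cam, white lines together. Origin: on the axis at the collar's top, the seat (56 mm above the bench); z up. Shaft 18 mm across, 30 mm tall (top 3 mm tapered), flat 6 mm from the axis on the +x side, marked by a white line on the collar. 1 mm slack, 9 deg of turn. Spindles stand 90 mm apart
- cam_pink: loose pink cam, 0.12 kg, D-bore right through. Origin: bore centre on the underside; z up. Octagonal plate 10 mm thick, 52 mm across, a lobe to 34 mm along -x. Octagonal sleeve, 32 mm across flats (normals every 45 deg from +x), up to 36 mm above the underside: grip it from above. Bore 20 mm across, its flat 7 mm from the axis on the +x side, marked by a white line on the sleeve's top
- spindle_pink: fixed upright steel D-shaft on a round pink collar, on a rail 50 mm tall; takes the pink cam, white lines together. Origin: on the axis at the collar's top, the seat (56 mm above the bench); z up. Shaft 18 mm across, 30 mm tall (top 3 mm tapered), flat 6 mm from the axis on the +x side, marked by a white line on the collar. 1 mm slack, 9 deg of turn. Spindles stand 90 mm apart
- cam_green: loose green cam, 0.12 kg, D-bore right through. Origin: bore centre on the underside; z up. Octagonal plate 10 mm thick, 52 mm across, a lobe to 34 mm along -x. Octagonal sleeve, 32 mm across flats (normals every 45 deg from +x), up to 36 mm above the underside: grip it from above. Bore 20 mm across, its flat 7 mm from the axis on the +x side, marked by a white line on the sleeve's top
- spindle_green: fixed upright steel D-shaft on a round green collar, on a rail 50 mm tall; takes the green cam, white lines together. Origin: on the axis at the collar's top, the seat (56 mm above the bench); z up. Shaft 18 mm across, 30 mm tall (top 3 mm tapered), flat 6 mm from the axis on the +x side, marked by a white line on the collar. 1 mm slack, 9 deg of turn. Spindles stand 90 mm apart
- carousel: loose slide carousel, 0.18 kg: teal plate 8 mm thick, six arms to 50 mm from the centre, white hexagonal collar 40 mm across flats (normals every 60 deg from +x), up to 34 mm above the underside: grip it from above. Origin: centre of the underside; z up. Bore 27 mm, right through. Three arms have a 13 mm square hole 35 mm from the centre, at 0, 120, 240 deg from +x
- hub: fixed aluminium hub disc, 96 mm across, on a drive unit 130 x 130 x 50 mm. Origin: centre of its top face, the seat (58 mm above the bench); z up. Pilot pin 24 mm across, 26 mm tall; three studs 8 mm across, 12 mm tall, 35 mm from the centre, at 0, 120, 240 deg from +x. The carousel goes over the pilot, any hole on any stud, flat on the disc (2.5 mm slack at a stud, 4 deg of turn)
- dial (a joint): angle of the black dial knob on the control box, rad, 0 to 5.5, growing clockwise seen from above; light friction (0.03 N m), stays where it is left. The pointer moves 12 mm per rad
- dial_grip (a point): point on the dial's axis at the middle of its grip bar; x lies along the bar (turns with the dial), z up. The bar is 46 mm long, 14 mm wide; its top is 7 mm above this point, the dial's disc (48 mm across) 23 mm below it, the box's top face 37 mm below it
- pointer_tip (a point): tip of the small orange pointer that slides along a black scale on top of the control box; turning the dial clockwise moves it along -y of the control box
- mark: fixed green mark beside the scale, on the far side of the pointer; origin at its near tip, axes those of the control box: y runs along the scale. The dial is set when the pointer tip has the mark's y
- control: fixed control box 140 (x) x 190 (y) x 50 mm; origin: centre of its underside; x points away from its front, z up. The dial's axis is at x -25, y +30 mm, the switch lever at x 0, y -62 mm
- switch (a joint): angle of the switch lever, rad: 0 off (leaning to the box's -x, towards the robot), 1.0 on (leaning to +x); stays where it is left, light to push (about 0.06 N m)
- switch_tip (a point): centre of the red ball, 26 mm across, at the tip of the switch lever; the lever is 50 mm long from a pivot on the switch's block, 22 mm above the box's top face. The ball moves 48 mm along the box's +x from off to on, its centre 116 mm above the bench at both ends and 122 mm midway
- stain_bottle: bystander: amber stain bottle, 54 mm across, 130 mm tall; origin: centre of its base
- slide_box: bystander: teal slide box 85 x 90 x 30 mm; origin: centre of its base
- beaker: bystander: clear beaker, 60 mm across, 70 mm tall; origin: centre of its base
Not all that is in view belongs to the job. Leave any pink look-alike of the carousel alone.

How it is judged:
By the outcome, as a careful person would: the job done as asked, in the order asked, and still so for the second after the job is handed in, with the robot touching nothing.
Of cam_blue, cam_yellow, cam_pink, cam_green only 3 to 4 are there at a start; the rules pass over those that are not, and their reading is None.
At some moment in a run one of cam_blue, cam_yellow, cam_pink, cam_green, carousel may be knocked a few centimetres aside while the robot is not near it.
Once in a run the grip may slacken for a moment while it holds something.
It also fails if it takes over 210 s, if anything falls off the work surface, if the arm or the gripper's body presses on something with over 40 N, if the wrist force passes 120 N, or if a joint passes its speed limit or range.

## Robot

A 6-joint arm with a two-finger parallel gripper is mounted at the origin on the work surface. World frame = base frame: x ahead of the robot, y to its left, z up, the work surface at z = 0. Lengths are in mm, angles in rad, forces in N, time in s.
With the tool pointing down it reaches from about 325 to 775 mm from the base axis. Payload 9.3 kg.
Tool frame: the origin (TCP) lies at the very end of the fingers, on their centre line; the grasp point (between the pads) lies 19 mm behind it; z points along the fingers, y is the direction in which the jaws open and shut (so a half turn about z gives the same grasp; the last joint's range is limited). The gripper opens to 85 mm and grips with 20 to 120 N. Pads are 22 mm wide; open, the fingers measure 114 mm over their backs; the gripper's body (76 mm by 85 mm) begins 54 mm behind the grasp point. The pads swing forward as they close: fully open they stand 13 mm farther back than shut.
Start: joints at [1.017, 0.259, 0.021, 1.334, 0, 1.418], TCP at [214.586, 506.408, 231.279] pointing down, gripper open.
Joint ranges: [-3.04, 3.04], [-0.91, 1.82], [-1.04, 1.36], [-1.92, 1.95], [-1.52, 1.45], [-3.14, 3.14]. Speed limits (rad/s): [2.22, 2.22, 2.79, 3.14, 3.14, 3.14].

## Interface

Orientations are given as a 3x3 rotation matrix whose columns are the frame's x, y, z axes.
In Python, from plant import arm gives the robot as it stands.
- The arm moves only by the shell command python3 -m crank 'ROWS' [FORCE]. ROWS is JSON, a list of rows, each an object with "xyz": the shift along the tool's x, y, z in mm, a list of three; "rot": the turn, a rotation vector about the tool's x, y, z in degrees, a list of three; "claw": the finger opening in mm, from 0 to 85.4. A call has exactly 5 rows; each row is the pose to reach, as a shift and turn from the pose measured when the call began, along the tool's axes at that moment; what a row does not reach only later rows make up. A row lasts 1/10 s, in which the tool goes at most 50 mm and 8.59 degrees, less where a joint would pass 70% of its speed; a pose out of reach is approached as far as the arm can. A call with a gripper value outside its range is refused whole. The fingers move at their own pace and stop on an object; FORCE is the grip in N (left out, the last holds). Time passes only in rows, so rows that repeat a pose let the fingers close, or fill a call up. It gives the time, the measured TCP pose, the force and the opening at its end, in the units of the state.
- arm.state(): the state, without advancing time (a new reading comes with each control period).
- arm.read_camera(name): name is "side" or "top"; returns a dict with "frame" (400x640x3 uint8, red, green, blue), "z_map" (400x640 float32, mm along the optical axis (not along the pixel's ray), 0 where there is no reading), "fx", "fy", "cx", "cy" (pixels), "world_from_camera" (4x4, takes a point from camera to world coordinates). Camera axes: x right, y down, z forward; pixel columns grow to the right and rows downward; lengths in mm; the calibration is good to about 2 mm. A picture is of the moment at which its call begins.
- arm.close_job(): hands the job in, once; it reports no verdict.
The state is a dict: "t": time; "joints": joint angles; "joint_vel": joint speeds; "effort": joint torques, N m; "eef_pos": TCP position; "tool_rot": TCP orientation; "force": force on the tool from outside, world axes, zero at the start; "moment": the same for the moment, N m; "opening": finger opening in mm.
Only numpy, scipy, OpenCV 4.12 (cv2) and the standard library are available. Lean on these libraries where they do the work, as an engineer would, in place of code of your own. Each camera call takes 0.05 s, during which the arm holds its last target. There are 200 camera calls.

## Working session

There is one attempt and no reset: what is moved stays moved. The work goes in short steps, Python scripts to look and compute and a shell command to move; the robot and the scene stay as the last step left them, time stands still between calls to the robot, and variables do not carry over. Pictures are saved under pics/ and viewed, about 12 in all and at most 16, crops included, and the job is handed in when it is done.

```bash
ls; mkdir -p pics; cat > h.py <<'E'
import numpy as np, cv2
from plant import arm
np.set_printoptions(precision=2,suppress=True)
def snap(c,n=None):
    d=arm.read_camera(c)
    if n: cv2.imwrite(f'pics/{n}.png',d['frame'][:,:,::-1])
    return d
def pts(d):
    z=d['z_map'];v,u=np.mgrid[:z.shape[0],:z.shape[1]]
    p=np.stack([(u-d['cx'])/d['fx']*z,(v-d['cy'])/d['fy']*z,z,np.ones_like(z)],-1)
    return (p@np.array(d['world_from_camera']).T)[...,:3]
def ray(d,u,v,h):
    T=np.array(d['world_from_camera']);r=T[:3,:3]@[(u-d['cx'])/d['fx'],(v-d['cy'])/d['fy'],1];o=T[:3,3]
    return o+r*(h-o[2])/r[2]
E
python3 - <<'E'
from h import *
for c in('side','top'):
    d=snap(c,c+'0'); T=np.array(d['world_from_camera']); print(c,d['fx'],d['cx'],d['cy']);print(T)
s=arm.state();print(s)
E
```

```text
pics
side 397.5679756412177 320.7557425589655 196.98725581306732
[[ -1.    -0.06   0.07 469.83]
 [ -0.09   0.7   -0.71 834.15]
 [ -0.    -0.71  -0.7  903.76]
 [  0.     0.     0.     1.  ]]
top 428.70883481722103 311.2802512013318 200.58005836512476
[[  -0.03   -0.99    0.15  387.62]
 [  -1.      0.02   -0.03    3.64]
 [   0.02   -0.15   -0.99 1052.91]
 [   0.      0.      0.      1.  ]]
{'t': 0.1, 'joints': array([ 1.02,  0.26,  0.02,  1.33, -0.  ,  1.42]), 'joint_vel': array([ 0., -0.,  0., -0., -0.,  0.]), 'effort': array([  0.01, -55.67,  34.51,   0.01,  -0.  ,  -0.  ]), 'eef_pos': array([214.45, 506.18, 230.75]), 'tool_rot': array([[-0.92,  0.39, -0.  ],
       [ 0.39,  0.92, -0.  ],
       [ 0.  , -0.  , -1.  ]]), 'force': array([-0.13,  0.34, -0.01]), 'moment': array([-0.02,  0.05, -0.05]), 'opening': 85.66288648242876}
```

View pics/top0.png

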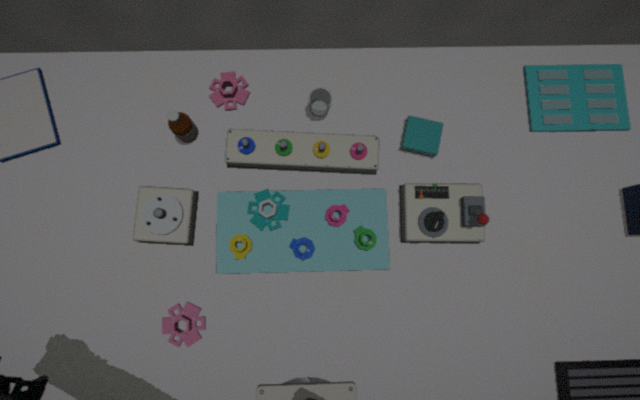

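View pics/side0.png

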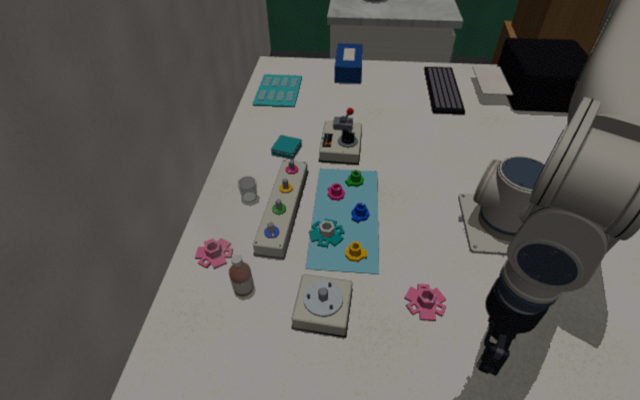

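```bash
python3 - <<'E'
from h import *
d=snap('top');f=d['frame'];P=pts(d)
b=f[:,:,::-1]
a=cv2.resize(b[183:278,212:397],None,fx=4.2,fy=4.2,interpolation=cv2.INTER_CUBIC)
c=cv2.resize(b[127:175,222:387],(a.shape[1],int(48*a.shape[1]/165)),interpolation=cv2.INTER_CUBIC)
im=np.vstack([a,c])[:600];im=cv2.convertScaleAbs(im,alpha=1.3)
print(a.shape,im.shape);cv2.imwrite('pics/crop1.png',im)
hsv=cv2.cvtColor(b,cv2.COLOR_BGR2HSV)
rg=dict(blue=(105,125),yellow=(20,32),pink=(155,176),green=(50,75),teal=(80,96))
for n,(lo,hi) in rg.items():
    m=cv2.inRange(hsv,(lo,130,50),(hi,255,255))
    k,l,st,ce=cv2.connectedComponentsWithStats(m)
    for i in range(1,k):
        if st[i,4]>25:
            q=P[l==i];print(n,st[i,4],ce[i],np.median(q,0),q[:,2].max())
for n,(u,v) in dict(bench=(200,270),mat=(280,265),hub=(155,205),rail=(303,150),box=(455,200)).items(): print(n,P[v,u])
E
```

```text
(399, 777, 3) (600, 777, 3)
blue 63 [ 47.3  102.17] [808.36 631.84  12.15] 15.03270044354008
blue 102 [ 35.75 146.4 ] [689.2  643.08  11.58] 15.65534104790936
blue 114 [248.26 146.92] [667.23 122.63  56.3 ] 82.87588281283513
blue 348 [302.2  247.81] [429.86   1.38  14.81] 1052.913766938618
yellow 139 [321.   149.77] [656.37 -48.73  56.5 ] 86.29664407409268
yellow 322 [240.37 246.13] [434.3  147.1   15.63] 1052.913766938618
pink 94 [358.61 153.68] [ 646.8  -139.57   56.33] 1052.913766938618
pink 253 [336.43 214.53] [507.76 -82.69  15.74] 1052.913766938618
green 103 [283.79 149.19] [660.8   37.09  56.9 ] 60.19391903263147
green 258 [363.93 237.81] [ 449.   -145.91   15.21] 1052.913766938618
teal 3755 [575.56  98.2 ] [ 798.08 -717.3    10.64] 1052.913766938618
teal 1035 [422.11 134.97] [ 699.36 -302.78   30.28] 36.80000676927432
teal 752 [268.19 210.28] [518.65  82.73  12.13] 1052.913766938618
bench [382.14 247.8    3.28]
mat [389.04  55.81  -0.04]
hub [534.51 341.15  57.3 ]
rail [660.65  -6.07  52.62]
box [ 530.72 -363.75   55.14]
```

View pics/crop1.png

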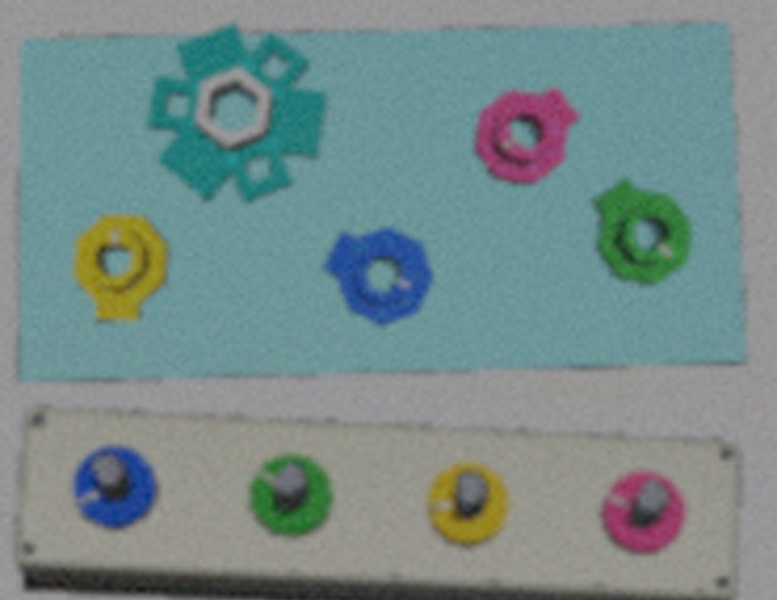

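```bash
cat >> h.py <<'E'
RG=dict(blue=(105,125),yellow=(20,32),pink=(155,176),green=(45,80),teal=(80,96))
def up(d,k=4):
    b=cv2.resize(d['frame'],None,fx=k,fy=k,interpolation=cv2.INTER_CUBIC)
    v,u=np.mgrid[:b.shape[0],:b.shape[1]]
    return cv2.cvtColor(b,cv2.COLOR_RGB2HSV),(u+.5)/k-.5,(v+.5)/k-.5
def plane(d,u,v,h):
    T=np.array(d['world_from_camera']);r=np.stack([(u-d['cx'])/d['fx'],(v-d['cy'])/d['fy'],np.ones_like(u)],-1)@T[:3,:3].T
    return T[:3,3]+r*((h-T[2,3])/r[...,2])[...,None]
def blobs(d,H,n,s=120):
    lo,hi=RG[n];m=cv2.inRange(H,(lo,s,40),(hi,255,255));k,l,st,ce=cv2.connectedComponentsWithStats(m)
    return l,[(i,st[i,4]) for i in range(1,k) if 600<st[i,4]]
def line(H,X,c,r0,r1):
    D=X[...,:2]-c;r=np.hypot(D[...,0],D[...,1]);m=(r>r0)&(r<r1)
    w=(np.clip(150-H[...,1][m].astype(float),0,90))*(np.clip(H[...,2][m].astype(float)-110,0,80))
    a=np.arctan2(D[...,1],D[...,0])[m];s=(w*np.exp(1j*a)).sum()/w.sum()
    return np.degrees(np.angle(s)),abs(s)
E
python3 - <<'E'
from h import *
for c in('top','side'):
    d=snap(c);H,u,v=up(d);Xc=plane(d,u,v,56.);Xs=plane(d,u,v,36.);X10=plane(d,u,v,10.)
    for n in('blue','green','yellow','pink'):
        l,B=blobs(d,H,n)
        for i,a in B:
            hull=cv2.convexHull(cv2.findContours((l==i).astype(np.uint8),0,2)[0][0]).reshape(-1,2)
            M=cv2.moments(hull);cx,cy=M['m10']/M['m00'],M['m01']/M['m00'];cx=int(round(cx));cy=int(round(cy))
            p=Xc[cy,cx,:2]
            if 630<p[0]<690 and abs(p[1])<160:
                hp=Xc[hull[:,1],hull[:,0],:2];(ex,ey),sz,_=cv2.fitEllipse(hp.astype(np.float32))
                print(c,'spindle',n,p,np.array([ex,ey]),sz,line(H,Xc,p,12.5,17))
            elif 380<p[0]<560 and abs(p[1])<200:
                q=X10[l==i][:,:2].mean(0);print(c,'cam',n,'c10',q,'hull10',X10[cy,cx,:2])
    if c=='side':
        im=cv2.resize(d['frame'][150:275,245:385,::-1],None,fx=4.7,fy=4.7,interpolation=cv2.INTER_CUBIC)
        cv2.imwrite('pics/side1.png',im)
E
```

```text
top spindle blue [673.13 127.21] [673.93 129.58] (38.521690368652344, 40.245357513427734) (np.float64(nan), np.float64(nan))
top cam blue c10 [428.9    1.29] hull10 [429.21   1.25]
top spindle green [667.11  40.17] [667.89  40.78] (37.71103286743164, 38.51448059082031) (np.float64(nan), np.float64(nan))
top cam green c10 [ 448.97 -149.72] hull10 [ 449.05 -150.22]
top spindle yellow [662.27 -48.95] [662.06 -48.99] (39.75560760498047, 41.49093246459961) (np.float64(89.95013607732864), np.float64(0.9960785110868525))
top cam yellow c10 [437.3  150.02] hull10 [437.16 150.69]
top spindle pink [ 652.45 -139.33] [ 654.83 -138.55] (37.14827346801758, 39.61632537841797) (np.float64(-1.8685276530818857), np.float64(0.07953821719083591))
top cam pink c10 [507.42 -84.69] hull10 [507.57 -85.13]
side cam blue c10 [427.46  -4.79] hull10 [427.73  -4.86]
side cam green c10 [ 447.38 -156.83] hull10 [ 447.35 -157.82]
side spindle green [660.45  44.93] [664.4   43.17] (32.38470458984375, 37.73555374145508) (np.float64(-168.96251033162633), np.float64(0.9710423952059215))
side spindle yellow [661.16 -47.08] [661.1  -47.67] (41.450557708740234, 45.062538146972656) (np.float64(96.1489150584232), np.float64(0.9970923898488219))
side cam yellow c10 [437.   146.51] hull10 [436.69 146.56]
side spindle pink [ 654.93 -135.46] [ 654.84 -136.76] (40.072391510009766, 43.190940856933594) (np.float64(53.99333934170333), np.float64(0.9899583918406929))
side cam pink c10 [506.6  -89.72] hull10 [506.76 -90.04]h.py:29: RuntimeWarning: invalid value encountered in scalar divide
  a=np.arctan2(D[...,1],D[...,0])[m];s=(w*np.exp(1j*a)).sum()/w.sum()
```

View pics/side1.png

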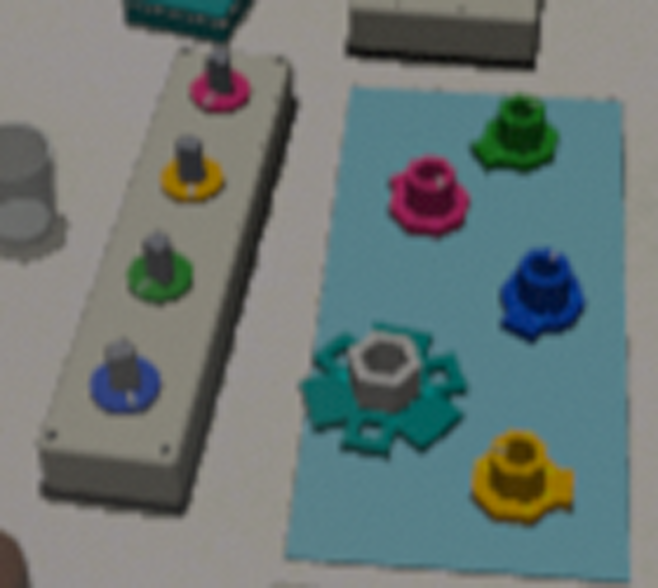

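```bash
cat >> h.py <<'E'
def line2(H,X,c,r0,r1,a0,w0=35):
    D=X[...,:2]-c;r=np.hypot(D[...,0],D[...,1]);a=np.degrees(np.arctan2(D[...,1],D[...,0]))-a0;a=(a+180)%360-180
    m=(r>r0)&(r<r1)&(abs(a)<w0);S=H[...,1][m].astype(float)
    b=np.percentile(S,70);w=np.clip(b-30-S,0,None);w*=w>0.3*w.max();return a0+(w*a[m]).sum()/w.sum(),b,S.min()
E
python3 - <<'E'
from h import *
a0=dict(blue=108,green=55,yellow=95,pink=65)
C={}
for c in('top','side'):
    d=snap(c);H,u,v=up(d);X=plane(d,u,v,56.)
    for n in a0:
        l,B=blobs(d,H,n,90)
        for i,a in B:
            cs=cv2.findContours((l==i).astype(np.uint8),0,2)[0];hull=cv2.convexHull(max(cs,key=cv2.contourArea)).reshape(-1,2)
            hp=X[hull[:,1],hull[:,0],:2];p=hp.mean(0)
            if not(630<p[0]<690 and abs(p[1])<160): continue
            (e,_)=cv2.minEnclosingCircle(hp.astype(np.float32));M=cv2.moments(hp.astype(np.float32));g=np.array([M['m10'],M['m01']])/M['m00']
            C[c,n]=g
            print(c,n,a,np.array(e),_,g,[round(float(x),1) for x in line2(H,X,g,11,17,a0[n])])
# fit row
for c in('top','side'):
    k=[n for n in('blue','green','yellow','pink') if (c,n) in C];s={'blue':1.5,'green':.5,'yellow':-.5,'pink':-1.5}
    if len(k)<3: continue
    A=np.array([C[c,n] for n in k]);S=np.array([s[n]*90 for n in k]);m=A.mean(0)
    v=((S-S.mean())[:,None]*(A-m)).sum(0);L=np.linalg.norm(v)/((S-S.mean())**2).sum();v/=np.linalg.norm(v);o=m-S.mean()*v
    print(c,'origin',o,'dir',np.degrees(np.arctan2(v[1],v[0])),'scale',L);print({n:o+v*s[n]*90 for n in s})
E
```

```text
top blue 2777 [674.3  130.13] 21.027917861938477 [674.32 130.1 ] [112.7, 201.1, 35.0]
top green 2369 [668.19  40.48] 20.366958618164062 [668.12  40.65] [43.9, 140.0, 15.0]
top yellow 2805 [662.09 -48.82] 21.49556541442871 [662.11 -49.13] [94.1, 193.0, 35.0]
top pink 2546 [ 655.51 -138.28] 20.95630645751953 [ 655.55 -138.54] [62.4, 157.0, 41.0]
side blue 1394 [673.34 131.44] 21.3989315032959 [673.39 132.13] [114.9, 157.0, 28.0]
side green 854 [666.5   42.14] 20.7786865234375 [661.1   44.84] [24.9, 145.7, 70.0]
side yellow 1277 [661.68 -47.49] 23.61300277709961 [661.   -47.33] [95.3, 245.9, 68.0]
side pink 1171 [ 654.66 -136.78] 22.88007926940918 [ 654.77 -136.6 ] [57.0, 185.3, 83.0]
top origin [665.03  -4.23] dir 86.02013656493088 scale 0.997648401127092
{'blue': array([674.4 , 130.44]), 'green': array([668.15,  40.66]), 'yellow': array([661.9 , -49.12]), 'pink': array([ 655.66, -138.9 ])}
side origin [662.56  -1.74] dir 86.43447506948829 scale 1.0001089466615203
{'blue': array([670.96, 133.  ]), 'green': array([665.36,  43.17]), 'yellow': array([659.76, -46.65]), 'pink': array([ 654.17, -136.48])}
```

```bash
python3 - <<'E'
from h import *
g=dict(yellow=(240.1,244.2),blue=(302.5,248.5),pink=(336.3,214.7),green=(365.6,239.2),carousel=(267.7,208.7))
d=snap('top');e=snap('side');P=pts(d);Q=pts(e)
for n,(u,v) in g.items():
    p=ray(d,u,v,35.);o=[p]
    for X in(P,Q):
        m=(np.hypot(X[...,0]-p[0],X[...,1]-p[1])<26)&(X[...,2]>27)&(X[...,2]<42);q=X[m];o.append((q[:,:2].min(0)+q[:,:2].max(0))/2);o.append(q[:,:2].mean(0));o.append(len(q))
    print(n,*o)
print(arm.state()['tool_rot'])
E
```

```text
yellow [439.9  147.22  35.  ] [441.29 149.63] [441.2  148.45] 98 [440.49 149.76] [440.68 152.15] 88
blue [426.14   0.46  35.  ] [427.19  -1.89] [428.01  -1.43] 90 [427.11  -0.59] [428.17   1.71] 78
pink [504.53 -82.22  35.  ] [506.35 -82.52] [505.81 -82.26] 92 [505.72 -82.54] [506.26 -79.93] 71
green [ 444.35 -149.91   35.  ] [ 445.76 -152.66] [ 446.17 -152.41] 99 [ 446.94 -152.55] [ 445.68 -150.04] 70
carousel [522.78  81.4   35.  ] [524.07  81.61] [523.76  82.1 ] 151 [524.39  83.37] [524.28  84.81] 132
[[-0.92  0.39 -0.  ]
 [ 0.39  0.92 -0.  ]
 [ 0.   -0.   -1.  ]]
```

```bash
cat > need.py <<'E'
import sys,numpy as np
from plant import arm
from scipy.spatial.transform import Rotation as R
np.set_printoptions(precision=2,suppress=True)
s=arm.state();A=s['tool_rot'];p=s['eef_pos'];psi=np.degrees(np.arctan2(A[1,0],A[0,0]))%360
print('t',round(s['t'],2),'pos',p,'psi',round(psi,2),'tilt',A[:2,2],'F',s['force'],'M',s['moment'],'open',round(s['opening'],1))
a=list(map(float,sys.argv[1:]))
if a:
    y=np.radians(a[3]);B=np.array([[np.cos(y),np.sin(y),0],[np.sin(y),-np.cos(y),0],[0,0,-1]])
    print('shift',A.T@(np.array(a[:3])-p),'rot',np.degrees(R.from_matrix(A.T@B).as_rotvec()))
E
c='python3 -m crank'
python3 -m crank '[{"xyz":[-174,-120,60],"rot":[0,0,-23],"claw":85},{"xyz":[-174,-120,60],"rot":[0,0,-23],"claw":85},{"xyz":[-174,-120,60],"rot":[0,0,-23],"claw":85},{"xyz":[-174,-120,60],"rot":[0,0,-23],"claw":85},{"xyz":[-174,-120,60],"rot":[0,0,-23],"claw":85}]' 40
python3 need.py 440.5 149 100 180
```

```text
t: 0.95
eef_pos: [328.7, 325.3, 170.4]
tool_rot: [[-1.0, 0.001, -0.0], [0.001, 1.0, -0.001], [0.0, -0.001, -1.0]]
force: [0.1, 0.4, 0.7]
opening: 85.1
t 0.95 pos [328.72 325.31 170.41] psi 179.96 tilt [-0. -0.] F [0.12 0.44 0.69] M [ 0.03  0.05 -0.02] open 85.1
shift [-111.94 -176.15   70.54] rot [-0.06 -0.03 -0.04]
```

```bash
python3 -m crank '[{"xyz":[-112,-176,70],"rot":[0,0,0],"claw":70},{"xyz":[-112,-176,70],"rot":[0,0,0],"claw":70},{"xyz":[-112,-176,70],"rot":[0,0,0],"claw":70},{"xyz":[-112,-176,70],"rot":[0,0,0],"claw":70},{"xyz":[-112,-176,70],"rot":[0,0,0],"claw":70}]' 30
python3 -m crank '[{"xyz":[0,0,50],"rot":[0,0,0],"claw":70},{"xyz":[0,0,86],"rot":[0,0,0],"claw":70},{"xyz":[0,0,86],"rot":[0,0,0],"claw":50},{"xyz":[0,0,86],"rot":[0,0,0],"claw":28},{"xyz":[0,0,86],"rot":[0,0,0],"claw":28}]' 
python3 -m crank '[{"xyz":[0,0,0],"rot":[0,0,0],"claw":28},{"xyz":[0,0,0],"rot":[0,0,0],"claw":28},{"xyz":[0,0,0],"rot":[0,0,0],"claw":28},{"xyz":[0,0,0],"rot":[0,0,0],"claw":28},{"xyz":[0,0,0],"rot":[0,0,0],"claw":28}]' 
python3 need.py 440.5 149 14 90
python3 - <<'E'
from h import *
e=snap('side');d=snap('top')
a=cv2.resize(e['frame'][190:275,310:410,::-1],(400,340),interpolation=3);b=cv2.resize(d['frame'][200:285,190:290,::-1],(400,340),interpolation=3)
cv2.imwrite('pics/grip.png',np.hstack([a,b]))
E
```

```text
t: 1.45
eef_pos: [441.8, 146.2, 99.5]
tool_rot: [[-1.0, 0.003, -0.001], [0.003, 1.0, -0.002], [0.001, -0.002, -1.0]]
force: [0.6, 0.6, 0.7]
opening: 69.8
t: 1.95
eef_pos: [442.9, 146.5, 15.3]
tool_rot: [[-1.0, 0.003, 0.002], [0.003, 1.0, -0.001], [-0.002, -0.001, -1.0]]
force: [0.2, -0.5, -0.8]
opening: 31.9
t: 2.45
eef_pos: [442.8, 146.5, 15.4]
tool_rot: [[-1.0, 0.003, 0.002], [0.003, 1.0, -0.001], [-0.002, -0.001, -1.0]]
force: [-0.4, -0.3, -1.0]
opening: 31.6
t 2.45 pos [442.85 146.52  15.44] psi 179.84 tilt [ 0. -0.] F [-0.36 -0.32 -0.99] M [-0.01  0.01 -0.01] open 31.6
shift [2.36 2.48 1.43] rot [ 0.02  0.14 89.84]
```

View pics/grip.png

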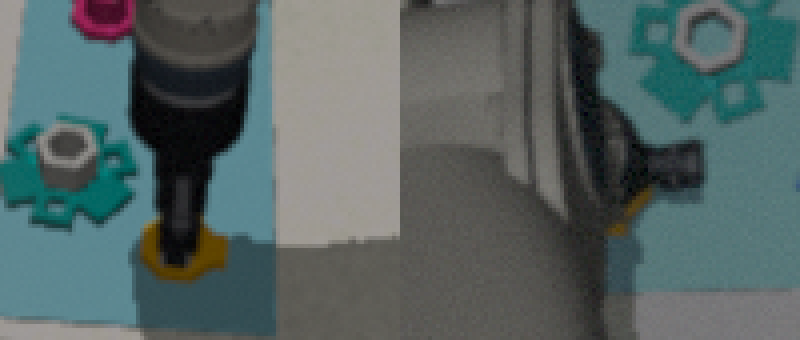

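```bash
python3 -m crank '[{"xyz":[0,0,0],"rot":[0,0,0],"claw":55},{"xyz":[1,0,0],"rot":[0,0,0],"claw":55},{"xyz":[1,0,0],"rot":[0,0,8],"claw":55},{"xyz":[1,0,0],"rot":[0,0,16],"claw":55},{"xyz":[1,0,0],"rot":[0,0,24],"claw":55}]' 
python3 -m crank '[{"xyz":[0,0,0],"rot":[0,0,8],"claw":55},{"xyz":[0,0,0],"rot":[0,0,16],"claw":55},{"xyz":[0,0,0],"rot":[0,0,24],"claw":55},{"xyz":[0,0,0],"rot":[0,0,33],"claw":55},{"xyz":[0,0,0],"rot":[0,0,41],"claw":55}]' 
python3 -m crank '[{"xyz":[0,0,0],"rot":[0,0,8],"claw":55},{"xyz":[0,0,0],"rot":[0,0,16],"claw":55},{"xyz":[0,0,0],"rot":[0,0,25],"claw":45},{"xyz":[0,0,0],"rot":[0,0,25],"claw":28},{"xyz":[0,0,0],"rot":[0,0,25],"claw":28}]' 
python3 -m crank '[{"xyz":[0,0,0],"rot":[0,0,0],"claw":28},{"xyz":[0,0,0],"rot":[0,0,0],"claw":28},{"xyz":[0,0,-40],"rot":[0,0,0],"claw":28},{"xyz":[0,0,-80],"rot":[0,0,0],"claw":28},{"xyz":[0,0,-100],"rot":[0,0,0],"claw":28}]' 50
python3 need.py 661 -48 115 185
```

```text
t: 3.05
eef_pos: [441.8, 146.5, 15.3]
tool_rot: [[-0.91, 0.415, 0.002], [0.415, 0.91, -0.001], [-0.002, -0.001, -1.0]]
force: [0.2, -0.2, -0.3]
opening: 55.0
t: 3.55
eef_pos: [441.8, 146.5, 15.3]
tool_rot: [[-0.409, 0.912, 0.002], [0.912, 0.409, -0.001], [-0.002, 0.001, -1.0]]
force: [-0.3, 0.6, 0.6]
opening: 55.1
t: 4.05
eef_pos: [441.8, 146.5, 15.5]
tool_rot: [[0.011, 1.0, 0.002], [1.0, -0.011, -0.001], [-0.001, 0.002, -1.0]]
force: [0.3, 0.8, 3.2]
opening: 31.6
t: 4.55
eef_pos: [442.4, 146.8, 118.2]
tool_rot: [[0.009, 1.0, 0.005], [1.0, -0.009, -0.001], [-0.001, 0.005, -1.0]]
force: [0.6, -0.2, -1.9]
opening: 30.8
t 4.55 pos [442.44 146.75 118.15] psi 89.47 tilt [ 0. -0.] F [ 0.57 -0.23 -1.9 ] M [-0.05  0.    0.01] open 30.8
shift [-192.72  220.34    4.32] rot [  0.16   0.25 -95.53]
```

```bash
python3 -m crank '[{"xyz":[-26,29,0],"rot":[0,0,-8],"claw":28},{"xyz":[-52,58,0],"rot":[0,0,-16],"claw":28},{"xyz":[-78,88,0],"rot":[0,0,-24],"claw":28},{"xyz":[-104,118,0],"rot":[0,0,-32],"claw":28},{"xyz":[-130,147,0],"rot":[0,0,-40],"claw":28}]' 
python3 -m crank '[{"xyz":[0,0,0],"rot":[0,0,-8],"claw":28},{"xyz":[0,0,0],"rot":[0,0,-16],"claw":28},{"xyz":[0,0,0],"rot":[0,0,-24],"claw":28},{"xyz":[0,0,0],"rot":[0,0,-32],"claw":28},{"xyz":[0,0,0],"rot":[0,0,-41],"claw":28}]' 
python3 need.py 661 -48 115 184.5
```

```text
t: 5.05
eef_pos: [589.1, 14.1, 118.5]
tool_rot: [[-0.641, 0.767, 0.004], [0.767, 0.641, -0.001], [-0.003, 0.003, -1.0]]
force: [1.1, 1.0, -0.7]
opening: 30.9
t: 5.55
eef_pos: [588.9, 14.1, 118.0]
tool_rot: [[-0.987, 0.158, 0.003], [0.158, 0.987, -0.001], [-0.003, -0.0, -1.0]]
force: [0.4, -0.1, -1.0]
opening: 31.0
t 5.55 pos [588.94  14.06 117.99] psi 170.89 tilt [ 0. -0.] F [ 0.43 -0.1  -1.01] M [ 0.01 -0.   -0.01] open 31.0
shift [-80.96 -49.87   3.26] rot [ -0.04   0.18 -13.61]
```

```bash
python3 -m crank '[{"xyz":[-41,-25,3],"rot":[0,0,-8],"claw":28},{"xyz":[-81,-50,3],"rot":[0,0,-13.6],"claw":28},{"xyz":[-81,-50,3],"rot":[0,0,-13.6],"claw":28},{"xyz":[-81,-50,3],"rot":[0,0,-13.6],"claw":28},{"xyz":[-81,-50,3],"rot":[0,0,-13.6],"claw":28}]' 
python3 need.py 661 -48 113 184.5
python3 - <<'E'
from h import *
e=snap('side');d=snap('top')
a=cv2.resize(e['frame'][130:230,250:350,::-1],(400,400),interpolation=3);b=cv2.resize(d['frame'][110:210,270:370,::-1],(400,400),interpolation=3)
cv2.imwrite('pics/hover.png',np.hstack([a,b]))
E
```

```text
t: 6.05
eef_pos: [660.2, -47.7, 114.8]
tool_rot: [[-0.997, -0.078, 0.002], [-0.078, 0.997, -0.0], [-0.002, -0.001, -1.0]]
force: [-0.2, 1.1, -1.5]
opening: 30.9
t 6.05 pos [660.19 -47.69 114.78] psi 184.5 tilt [ 0. -0.] F [-0.2   1.05 -1.47] M [ 0.03 -0.02  0.01] open 30.9
shift [-0.78 -0.37  1.78] rot [-0.03  0.09 -0.  ]
```

View pics/hover.png

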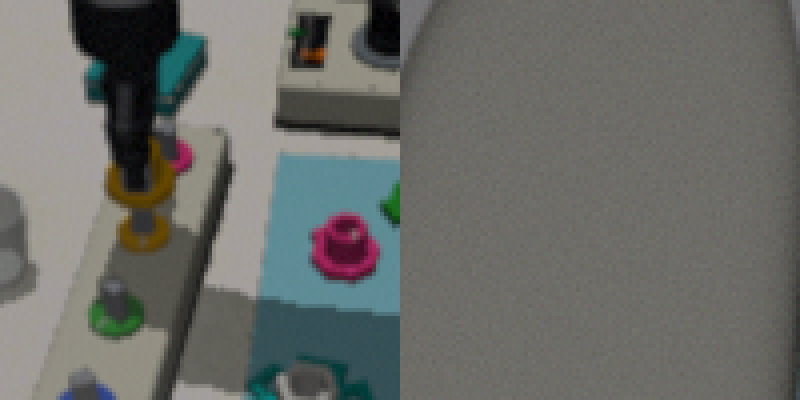

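```bash
python3 - <<'E'
from h import *
e=snap('side');H,u,v=up(e)
l,B=blobs(e,H,'yellow',90)
for i,a in B:
    q=l==i;U=u[q];V=v[q]
    if not(260<U.mean()<320): continue
    print(a,U.min(),U.max(),V.min(),V.max())
    for h in(56.,99.4,109.4):
        X=plane(e,u,v,h)[q];print(h,'x',X[:,0].min(),X[:,0].max(),X[:,0][[0]]*0+(X[:,0].min()+X[:,0].max())/2,'ymax',X[:,1].max(),'ymin',X[:,1].min())
E
```

```text
3458 276.125 293.375 163.625 192.875
56.0 x 639.985917060737 702.3634232662685 [671.17] ymax -23.25393451769878 ymin -161.86339294837114
99.4 x 631.2751264967009 690.4592803548032 [660.87] ymax 20.639887074894318 ymin -110.87360253014026
109.4 x 629.2680318966926 687.716390283037 [658.49] ymax 30.75367085198957 ymin -99.12480289460314
```

```bash
python3 -m crank '[{"xyz":[-0.8,-0.4,5],"rot":[0,0,0],"claw":28},{"xyz":[-0.8,-0.4,10],"rot":[0,0,0],"claw":28},{"xyz":[-0.8,-0.4,13],"rot":[0,0,0],"claw":28},{"xyz":[-0.8,-0.4,15],"rot":[0,0,0],"claw":28},{"xyz":[-0.8,-0.4,17],"rot":[0,0,0],"claw":28}]' 
python3 need.py 661 -48 113 184.5
```

```text
t: 6.7
eef_pos: [661.2, -47.7, 98.4]
tool_rot: [[-0.997, -0.079, 0.003], [-0.079, 0.997, -0.001], [-0.003, -0.001, -1.0]]
force: [-0.1, -0.6, -0.8]
opening: 30.8
t 6.7 pos [661.21 -47.66  98.35] psi 184.54 tilt [ 0. -0.] F [-0.07 -0.55 -0.76] M [-0.09 -0.03  0.02] open 30.8
shift [  0.19  -0.33 -14.65] rot [-0.06  0.16  0.04]
```

```bash
python3 -m crank '[{"xyz":[0,0,2],"rot":[0,0,0],"claw":28},{"xyz":[0,0,4],"rot":[0,0,0],"claw":28},{"xyz":[0,0,6],"rot":[0,0,0],"claw":28},{"xyz":[0,0,7],"rot":[0,0,0],"claw":28},{"xyz":[0,0,7],"rot":[0,0,0],"claw":28}]' 
python3 need.py 661 -48 113 184.5
```

```text
t: 7.2
eef_pos: [661.4, -48.0, 91.3]
tool_rot: [[-0.997, -0.079, 0.003], [-0.079, 0.997, -0.001], [-0.003, -0.002, -1.0]]
force: [0.8, -1.6, -2.2]
opening: 31.1
t 7.2 pos [661.42 -48.01  91.34] psi 184.52 tilt [ 0. -0.] F [ 0.81 -1.6  -2.17] M [-0.56 -0.21 -0.01] open 31.1
shift [  0.35   0.01 -21.66] rot [-0.09  0.18  0.02]
```

```bash
python3 -m crank '[{"xyz":[0,-0.4,4],"rot":[0,0,0],"claw":28},{"xyz":[0,-0.4,8],"rot":[0,0,0],"claw":28},{"xyz":[0,-0.4,12],"rot":[0,0,0],"claw":28},{"xyz":[0,-0.4,16],"rot":[0,0,0],"claw":28},{"xyz":[0,-0.4,19.5],"rot":[0,0,0],"claw":28}]' 
python3 need.py 661 -48 113 184.5
```

```text
t: 7.7
eef_pos: [661.3, -48.3, 71.3]
tool_rot: [[-0.997, -0.079, 0.003], [-0.079, 0.997, -0.001], [-0.003, -0.001, -1.0]]
force: [1.3, -0.1, -0.6]
opening: 31.0
t 7.7 pos [661.35 -48.3   71.3 ] psi 184.53 tilt [ 0. -0.] F [ 1.26 -0.14 -0.62] M [-0.02 -0.03 -0.01] open 31.0
shift [  0.21   0.28 -41.7 ] rot [-0.07  0.15  0.03]
```

```bash
python3 -m crank '[{"xyz":[0,0,1],"rot":[0,0,0],"claw":28},{"xyz":[0,0,1],"rot":[0,0,0],"claw":28},{"xyz":[0,0,0],"rot":[0,0,0],"claw":50},{"xyz":[0,0,0],"rot":[0,0,0],"claw":50},{"xyz":[0,0,0],"rot":[0,0,0],"claw":50}]' 
python3 need.py
python3 -m crank '[{"xyz":[0,0,-40],"rot":[0,0,0],"claw":60},{"xyz":[40,10,-45],"rot":[0,0,0],"claw":70},{"xyz":[90,25,-45],"rot":[0,0,0],"claw":70},{"xyz":[138,40,-45],"rot":[0,0,0],"claw":70},{"xyz":[185,55,-45],"rot":[0,0,-4.5],"claw":70}]' 
python3 need.py 427 -1 60 189
```

```text
t: 8.2
eef_pos: [661.4, -48.3, 71.6]
tool_rot: [[-0.997, -0.079, 0.003], [-0.079, 0.997, -0.001], [-0.003, -0.001, -1.0]]
force: [0.1, -0.1, -0.3]
opening: 50.0
t 8.2 pos [661.42 -48.28  71.59] psi 184.53 tilt [ 0. -0.] F [ 0.11 -0.07 -0.29] M [0.02 0.02 0.02] open 50.0
t: 8.7
eef_pos: [472.4, -8.0, 116.0]
tool_rot: [[-0.988, -0.157, 0.004], [-0.157, 0.988, -0.001], [-0.003, -0.002, -1.0]]
force: [0.4, -0.5, 1.1]
opening: 70.2
t 8.7 pos [472.36  -8.02 115.98] psi 189.06 tilt [ 0. -0.] F [ 0.44 -0.52  1.06] M [ 0.   -0.04 -0.03] open 70.2
shift [43.88 14.17 55.81] rot [-0.09  0.19  0.06]
```

```bash
python3 -m crank '[{"xyz":[44,14,20],"rot":[0,0,0],"claw":70},{"xyz":[44,14,60],"rot":[0,0,0],"claw":70},{"xyz":[44,14,95],"rot":[0,0,0],"claw":60},{"xyz":[44,14,100.5],"rot":[0,0,0],"claw":45},{"xyz":[44,14,100.5],"rot":[0,0,0],"claw":28}]' 30
python3 -m crank '[{"xyz":[0,0,0],"rot":[0,0,0],"claw":28},{"xyz":[0,0,0],"rot":[0,0,0],"claw":28},{"xyz":[0,0,0],"rot":[0,0,0],"claw":28},{"xyz":[0,0,0],"rot":[0,0,0],"claw":28},{"xyz":[0,0,0],"rot":[0,0,0],"claw":28}]' 
python3 need.py 427 -1 15.4 279
python3 -m crank '[{"xyz":[0,0,0],"rot":[0,0,0],"claw":55},{"xyz":[0,0,0],"rot":[0,0,0],"claw":55},{"xyz":[0,0,0],"rot":[0,0,-8],"claw":55},{"xyz":[0,0,0],"rot":[0,0,-16],"claw":55},{"xyz":[0,0,0],"rot":[0,0,-24],"claw":55}]' 
python3 -m crank '[{"xyz":[0,0,0],"rot":[0,0,-8],"claw":55},{"xyz":[0,0,0],"rot":[0,0,-16],"claw":55},{"xyz":[0,0,0],"rot":[0,0,-24],"claw":55},{"xyz":[0,0,0],"rot":[0,0,-33],"claw":55},{"xyz":[0,0,0],"rot":[0,0,-41],"claw":55}]' 
python3 -m crank '[{"xyz":[0,0,0],"rot":[0,0,-8],"claw":55},{"xyz":[0,0,0],"rot":[0,0,-16],"claw":55},{"xyz":[0,0,0],"rot":[0,0,-25],"claw":45},{"xyz":[0,0,0],"rot":[0,0,-25],"claw":28},{"xyz":[0,0,0],"rot":[0,0,-25],"claw":28}]' 
python3 -m crank '[{"xyz":[0,0,0],"rot":[0,0,0],"claw":28},{"xyz":[0,0,0],"rot":[0,0,0],"claw":28},{"xyz":[0,0,-40],"rot":[0,0,0],"claw":28},{"xyz":[0,0,-80],"rot":[0,0,0],"claw":28},{"xyz":[0,0,-100],"rot":[0,0,0],"claw":28}]' 50
python3 need.py 673.2 131.3 116 158
```

```text
t: 9.2
eef_pos: [426.8, -1.2, 15.2]
tool_rot: [[-0.988, -0.157, 0.002], [-0.157, 0.988, -0.001], [-0.002, -0.001, -1.0]]
force: [-0.8, -0.5, -1.1]
opening: 32.3
t: 9.7
eef_pos: [427.0, -1.2, 15.6]
tool_rot: [[-0.988, -0.157, 0.002], [-0.157, 0.988, -0.001], [-0.002, -0.001, -1.0]]
force: [0.3, -0.7, -1.1]
opening: 31.9
t 9.7 pos [427.02  -1.23  15.55] psi 189.06 tilt [ 0. -0.] F [ 0.28 -0.7  -1.07] M [-0.07 -0.01  0.03] open 31.9
shift [-0.01  0.23  0.15] rot [ -0.16   0.05 -89.94]
t: 10.2
eef_pos: [427.1, -1.2, 15.6]
tool_rot: [[-0.835, -0.55, 0.002], [-0.55, 0.835, -0.001], [-0.002, -0.002, -1.0]]
force: [0.8, -0.8, -0.9]
opening: 55.1
t: 10.7
eef_pos: [427.1, -1.3, 15.6]
tool_rot: [[-0.263, -0.965, 0.003], [-0.965, 0.263, -0.001], [0.0, -0.003, -1.0]]
force: [0.1, -0.3, -0.8]
opening: 55.0
t: 11.2
eef_pos: [427.2, -1.3, 15.8]
tool_rot: [[0.165, -0.986, 0.003], [-0.986, -0.165, -0.001], [0.001, -0.003, -1.0]]
force: [-0.9, 1.4, 3.3]
opening: 32.3
t: 11.7
eef_pos: [427.7, -1.3, 118.4]
tool_rot: [[0.164, -0.987, 0.006], [-0.987, -0.164, -0.001], [0.002, -0.005, -1.0]]
force: [0.6, 0.4, -1.5]
opening: 31.3
t 11.7 pos [427.71  -1.3  118.45] psi 279.42 tilt [ 0.01 -0.  ] F [ 0.61  0.39 -1.5 ] M [-0.01 -0.03 -0.05] open 31.3
shift [ -90.65 -263.86    3.62] rot [ -0.32   0.24 121.42]
```

```bash
python3 -m crank '[{"xyz":[-9,-26,0],"rot":[0,0,8],"claw":28},{"xyz":[-18,-52,0],"rot":[0,0,16],"claw":28},{"xyz":[-27,-79,0],"rot":[0,0,24],"claw":28},{"xyz":[-36,-106,0],"rot":[0,0,33],"claw":28},{"xyz":[-45,-132,0],"rot":[0,0,41],"claw":28}]' 
python3 -m crank '[{"xyz":[0,0,0],"rot":[0,0,8],"claw":28},{"xyz":[0,0,0],"rot":[0,0,16],"claw":28},{"xyz":[0,0,0],"rot":[0,0,24],"claw":28},{"xyz":[0,0,0],"rot":[0,0,33],"claw":28},{"xyz":[0,0,0],"rot":[0,0,41],"claw":28}]' 
python3 need.py 673.2 131.3 114 158.5
```

```text
t: 12.2
eef_pos: [551.4, 65.4, 118.6]
tool_rot: [[-0.53, -0.848, 0.005], [-0.848, 0.53, -0.001], [-0.001, -0.005, -1.0]]
force: [-0.8, 0.1, -1.6]
opening: 31.5
t: 12.7
eef_pos: [551.2, 65.4, 118.1]
tool_rot: [[-0.959, -0.284, 0.004], [-0.284, 0.959, -0.001], [-0.003, -0.002, -1.0]]
force: [0.1, 0.3, -1.8]
opening: 31.4
t 12.7 pos [551.18  65.41 118.09] psi 196.52 tilt [ 0. -0.] F [ 0.11  0.28 -1.82] M [-0.03  0.02 -0.02] open 31.4
shift [-135.7    28.49    4.49] rot [-0.07  0.24 38.02]
```

```bash
python3 -m crank '[{"xyz":[-30,6,0],"rot":[0,0,8],"claw":28},{"xyz":[-65,14,0],"rot":[0,0,16],"claw":28},{"xyz":[-100,21,0],"rot":[0,0,24],"claw":28},{"xyz":[-135.7,28.5,2],"rot":[0,0,32],"claw":28},{"xyz":[-135.7,28.5,4],"rot":[0,0,38],"claw":28}]' 
python3 -m crank '[{"xyz":[0,0,0],"rot":[0,0,0],"claw":28},{"xyz":[0,0,0],"rot":[0,0,0],"claw":28},{"xyz":[0,0,0],"rot":[0,0,0],"claw":28},{"xyz":[0,0,0],"rot":[0,0,0],"claw":28},{"xyz":[0,0,0],"rot":[0,0,0],"claw":28}]' 
python3 need.py 673.2 131.3 98 158.5
```

```text
t: 13.2
eef_pos: [676.0, 133.1, 112.6]
tool_rot: [[-0.928, 0.372, 0.004], [0.372, 0.928, -0.001], [-0.004, 0.001, -1.0]]
force: [-0.6, 0.2, -1.0]
opening: 31.5
t: 13.7
eef_pos: [675.8, 132.9, 113.1]
tool_rot: [[-0.928, 0.371, 0.005], [0.371, 0.928, -0.001], [-0.005, 0.001, -1.0]]
force: [-0.1, -0.3, -1.1]
opening: 31.8
t 13.7 pos [675.8  132.85 113.14] psi 158.2 tilt [ 0. -0.] F [-0.06 -0.26 -1.07] M [-0.01  0.    0.05] open 31.8
shift [ 1.91 -2.42 15.13] rot [ 0.05  0.26 -0.3 ]
```

```bash
python3 -m crank '[{"xyz":[1.9,-2.4,0],"rot":[0,0,0],"claw":28},{"xyz":[1.9,-2.4,5],"rot":[0,0,0],"claw":28},{"xyz":[1.9,-2.4,9],"rot":[0,0,0],"claw":28},{"xyz":[1.9,-2.4,12],"rot":[0,0,0],"claw":28},{"xyz":[1.9,-2.4,14.5],"rot":[0,0,0],"claw":28}]' 
python3 need.py 673.2 131.3 91 158.5
```

```text
t: 14.2
eef_pos: [673.1, 131.3, 98.1]
tool_rot: [[-0.928, 0.371, 0.004], [0.371, 0.928, -0.001], [-0.004, 0.001, -1.0]]
force: [-0.2, -0.6, -1.3]
opening: 31.4
t 14.2 pos [673.1  131.27  98.07] psi 158.2 tilt [ 0. -0.] F [-0.17 -0.63 -1.3 ] M [-0.03  0.02 -0.02] open 31.4
shift [-0.05  0.06  7.07] rot [ 0.04  0.23 -0.3 ]
```

```bash
python3 -m crank '[{"xyz":[0,0,2],"rot":[0,0,0],"claw":28},{"xyz":[0,0,4],"rot":[0,0,0],"claw":28},{"xyz":[0,0,6],"rot":[0,0,0],"claw":28},{"xyz":[0,0,7],"rot":[0,0,0],"claw":28},{"xyz":[0,0,7],"rot":[0,0,0],"claw":28}]' 
python3 need.py 673.2 131.3 91 158.5
```

```text
t: 14.7
eef_pos: [673.3, 131.1, 91.0]
tool_rot: [[-0.928, 0.372, 0.004], [0.372, 0.928, -0.001], [-0.004, 0.001, -1.0]]
force: [2.7, -1.3, -2.2]
opening: 31.4
t 14.7 pos [673.25 131.15  90.96] psi 158.19 tilt [ 0. -0.] F [ 2.68 -1.29 -2.2 ] M [-0.31 -0.35  0.02] open 31.4
shift [ 0.1   0.12 -0.04] rot [ 0.03  0.25 -0.31]
```

```bash
python3 -m crank '[{"xyz":[-0.5,0,4],"rot":[0,0,0],"claw":28},{"xyz":[-0.5,0,8],"rot":[0,0,0],"claw":28},{"xyz":[-0.5,0,12],"rot":[0,0,0],"claw":28},{"xyz":[-0.5,0,16],"rot":[0,0,0],"claw":28},{"xyz":[-0.5,0,19.5],"rot":[0,0,0],"claw":28}]' 
python3 -m crank '[{"xyz":[0,0,1],"rot":[0,0,0],"claw":28},{"xyz":[0,0,1],"rot":[0,0,0],"claw":28},{"xyz":[0,0,1],"rot":[0,0,0],"claw":28},{"xyz":[0,0,0],"rot":[0,0,0],"claw":50},{"xyz":[0,0,0],"rot":[0,0,0],"claw":50}]' 
python3 need.py 506 -82 116 169
```

```text
t: 15.2
eef_pos: [673.7, 131.0, 70.9]
tool_rot: [[-0.928, 0.371, 0.004], [0.371, 0.928, -0.001], [-0.004, 0.0, -1.0]]
force: [-1.5, 0.1, -1.2]
opening: 31.5
t: 15.7
eef_pos: [673.9, 131.0, 71.5]
tool_rot: [[-0.928, 0.371, 0.005], [0.371, 0.928, -0.001], [-0.005, 0.001, -1.0]]
force: [-0.5, 0.4, 0.3]
opening: 50.1
t 15.7 pos [673.88 131.04  71.46] psi 158.2 tilt [ 0. -0.] F [-0.52  0.42  0.34] M [0.   0.03 0.13] open 50.1
shift [  76.54 -260.11  -45.11] rot [  0.02   0.27 -10.8 ]
```

```bash
python3 -m crank '[{"xyz":[0,0,-40],"rot":[0,0,0],"claw":60},{"xyz":[8,-25,-45],"rot":[0,0,-3],"claw":70},{"xyz":[22,-73,-45],"rot":[0,0,-8],"claw":70},{"xyz":[36,-121,-45],"rot":[0,0,-11],"claw":70},{"xyz":[50,-170,-45],"rot":[0,0,-11],"claw":70}]' 
python3 need.py 506 -82 60 169
python3 - <<'E'
from h import *
C=dict(green=(667.5,41.4),pink=(655.1,-138.1),yellow=(661.3,-48.3),blue=(673.7,131.0))
for c in('top','side'):
    d=arm.read_camera(c);d['frame']=cv2.imread(f'pics/{c}0.png')[:,:,::-1].copy();H,u,v=up(d,6);X=plane(d,u,v,56.)
    off={'top':(668.1-667.5,40.66-41.4),'side':(665.4-667.5,43.2-41.4)}[c]
    for n in C:
        q=np.array(C[n])+off;D=X[...,:2]-q;r=np.hypot(*D.transpose(2,0,1));a=np.degrees(np.arctan2(D[...,1],D[...,0]))%360
        o=[]
        for t in range(20,140,6):
            m=(r>13)&(r<17.5)&(abs(a-t)<5);o.append(int(H[...,1][m].mean()))
        print(c,n,o)
    if c=='top': cv2.imwrite('pics/sp.png',np.hstack([cv2.resize(cv2.imread('pics/top0.png')[y-12:y+12,x-12:x+12],(380,380),interpolation=3) for x,y in((284,149),(358,152))]))
E
```

```text
t: 16.2
eef_pos: [563.5, -8.4, 116.4]
tool_rot: [[-0.983, 0.185, 0.005], [0.185, 0.983, -0.001], [-0.006, -0.0, -1.0]]
force: [0.3, 0.5, -0.0]
opening: 69.9
t 16.2 pos [563.52  -8.37 116.37] psi 169.35 tilt [ 0.01 -0.  ] F [ 0.34  0.47 -0.05] M [-0.1  -0.01  0.  ] open 69.9
shift [ 43.24 -82.98  56.14] rot [-0.01  0.32  0.35]
top green [108, 124, 117, 91, 52, 36, 60, 102, 133, 153, 163, 166, 159, 151, 151, 151, 148, 157, 166, 159]
top pink [162, 157, 158, 161, 152, 121, 78, 50, 61, 103, 137, 153, 161, 162, 158, 156, 157, 157, 159, 156]
top yellow [124, 161, 190, 200, 194, 193, 201, 207, 206, 186, 145, 91, 61, 74, 122, 163, 190, 206, 206, 204]
top blue [32, 30, 39, 54, 82, 134, 180, 201, 215, 226, 225, 215, 197, 166, 110, 62, 64, 110, 160, 198]
side green [113, 95, 81, 76, 85, 107, 125, 135, 140, 142, 143, 143, 143, 141, 139, 139, 140, 144, 148, 149]
side pink [197, 184, 167, 136, 106, 90, 97, 121, 156, 182, 197, 202, 203, 201, 200, 201, 203, 204, 204, 202]
side yellow [254, 254, 254, 254, 253, 253, 254, 252, 243, 216, 175, 135, 133, 170, 213, 242, 252, 249, 246, 243]
side blue [155, 156, 157, 158, 158, 157, 156, 156, 157, 157, 157, 155, 142, 116, 89, 82, 97, 124, 143, 149]
```

View pics/sp.png

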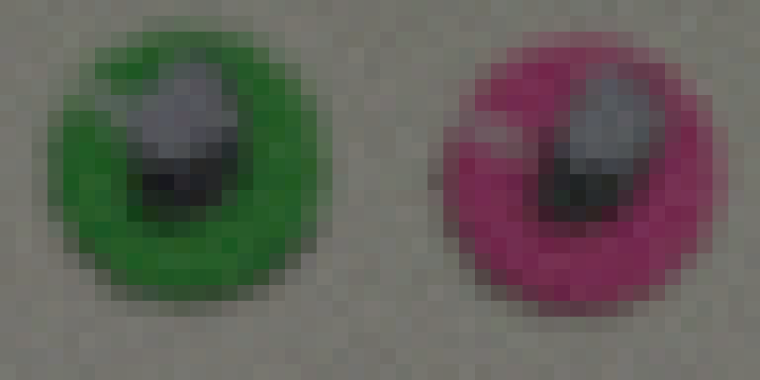

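```bash
python3 -m crank '[{"xyz":[22,-41,0],"rot":[0,0,0],"claw":70},{"xyz":[43,-83,40],"rot":[0,0,0],"claw":70},{"xyz":[43,-83,80],"rot":[0,0,0],"claw":65},{"xyz":[43,-83,101],"rot":[0,0,0],"claw":45},{"xyz":[43,-83,101],"rot":[0,0,0],"claw":28}]' 30
python3 -m crank '[{"xyz":[0,0,0],"rot":[0,0,0],"claw":28},{"xyz":[0,0,0],"rot":[0,0,0],"claw":28},{"xyz":[0,0,0],"rot":[0,0,0],"claw":28},{"xyz":[0,0,0],"rot":[0,0,0],"claw":28},{"xyz":[0,0,0],"rot":[0,0,0],"claw":28}]' 
python3 need.py 506 -82 15.4 259
```

```text
t: 16.8
eef_pos: [502.8, -84.0, 13.9]
tool_rot: [[-0.981, 0.192, 0.001], [0.192, 0.981, -0.0], [-0.001, -0.0, -1.0]]
force: [0.5, 0.6, 0.4]
opening: 36.9
t: 17.3
eef_pos: [503.5, -84.0, 14.7]
tool_rot: [[-0.981, 0.192, 0.003], [0.192, 0.981, -0.001], [-0.003, -0.0, -1.0]]
force: [0.3, 2.0, 6.4]
opening: 31.2
t 17.3 pos [503.5  -83.95  14.69] psi 168.95 tilt [ 0. -0.] F [0.32 1.98 6.36] M [ 0.29  0.07 -0.01] open 31.2
shift [-2.08  2.39 -0.71] rot [ -0.12   0.11 -90.05]
```

```bash
python3 -m crank '[{"xyz":[0,0,0],"rot":[0,0,0],"claw":55},{"xyz":[-2,0,-1],"rot":[0,0,0],"claw":55},{"xyz":[-2,0,-1],"rot":[0,0,-8],"claw":55},{"xyz":[-2,0,-1],"rot":[0,0,-16],"claw":55},{"xyz":[-2,0,-1],"rot":[0,0,-24],"claw":55}]' 
python3 -m crank '[{"xyz":[0,0,0],"rot":[0,0,-8],"claw":55},{"xyz":[0,0,0],"rot":[0,0,-16],"claw":55},{"xyz":[0,0,0],"rot":[0,0,-24],"claw":55},{"xyz":[0,0,0],"rot":[0,0,-33],"claw":55},{"xyz":[0,0,0],"rot":[0,0,-41],"claw":55}]' 
python3 -m crank '[{"xyz":[0,0,0],"rot":[0,0,-8],"claw":55},{"xyz":[0,0,0],"rot":[0,0,-16],"claw":55},{"xyz":[0,0,0],"rot":[0,0,-25],"claw":45},{"xyz":[0,0,0],"rot":[0,0,-25],"claw":28},{"xyz":[0,0,0],"rot":[0,0,-25],"claw":28}]' 
python3 -m crank '[{"xyz":[0,0,0],"rot":[0,0,0],"claw":28},{"xyz":[0,0,0],"rot":[0,0,0],"claw":28},{"xyz":[0,0,-40],"rot":[0,0,0],"claw":28},{"xyz":[0,0,-80],"rot":[0,0,0],"claw":28},{"xyz":[0,0,-100],"rot":[0,0,0],"claw":28}]' 50
python3 need.py 655.1 -138.1 114 198
```

```text
t: 17.8
eef_pos: [505.5, -84.4, 15.7]
tool_rot: [[-0.973, -0.23, 0.002], [-0.23, 0.973, -0.001], [-0.002, -0.001, -1.0]]
force: [0.3, -0.2, 0.1]
opening: 54.9
t: 18.3
eef_pos: [505.6, -84.5, 15.6]
tool_rot: [[-0.579, -0.815, 0.002], [-0.815, 0.579, -0.001], [-0.001, -0.002, -1.0]]
force: [-0.8, -0.2, 0.4]
opening: 54.9
t: 18.8
eef_pos: [505.7, -84.5, 15.7]
tool_rot: [[-0.184, -0.983, 0.002], [-0.983, 0.184, -0.001], [0.0, -0.002, -1.0]]
force: [0.2, 0.7, 1.6]
opening: 31.6
t: 19.3
eef_pos: [506.3, -84.7, 118.5]
tool_rot: [[-0.186, -0.983, 0.005], [-0.983, 0.186, -0.002], [0.001, -0.005, -1.0]]
force: [0.6, 0.3, -1.4]
opening: 31.1
t 19.3 pos [506.25 -84.7  118.49] psi 259.3 tilt [ 0. -0.] F [ 0.64  0.3  -1.42] M [-0.   -0.01 -0.03] open 31.1
shift [  24.82 -156.15    5.32] rot [-0.29  0.12 61.3 ]
```

```bash
python3 -m crank '[{"xyz":[4,-26,0],"rot":[0,0,8],"claw":28},{"xyz":[8,-52,0],"rot":[0,0,16],"claw":28},{"xyz":[12,-78,0],"rot":[0,0,24],"claw":28},{"xyz":[16,-104,0],"rot":[0,0,33],"claw":28},{"xyz":[20,-130,0],"rot":[0,0,41],"claw":28}]' 
python3 need.py 655.1 -138.1 114 198
```

```text
t: 19.8
eef_pos: [631.0, -128.7, 118.7]
tool_rot: [[-0.79, -0.614, 0.004], [-0.614, 0.79, -0.001], [-0.002, -0.004, -1.0]]
force: [1.3, 0.3, -0.3]
opening: 31.3
t 19.8 pos [ 630.99 -128.75  118.69] psi 217.86 tilt [ 0. -0.] F [ 1.28  0.31 -0.32] M [ 0.07 -0.03  0.05] open 31.3
shift [-13.28 -22.16   4.8 ] rot [-0.19  0.17 19.86]
```

```bash
python3 -m crank '[{"xyz":[-6,-11,2],"rot":[0,0,8],"claw":28},{"xyz":[-13.3,-22.2,5],"rot":[0,0,16],"claw":28},{"xyz":[-13.3,-22.2,5],"rot":[0,0,20],"claw":28},{"xyz":[-13.3,-22.2,5],"rot":[0,0,20],"claw":28},{"xyz":[-13.3,-22.2,5],"rot":[0,0,20],"claw":28}]' 
python3 need.py 655.1 -138.1 98 198
```

```text
t: 20.3
eef_pos: [654.9, -138.0, 113.4]
tool_rot: [[-0.951, -0.308, 0.003], [-0.308, 0.951, -0.001], [-0.003, -0.002, -1.0]]
force: [0.4, 0.3, -1.0]
opening: 30.7
t 20.3 pos [ 654.85 -137.98  113.43] psi 197.95 tilt [ 0. -0.] F [ 0.4   0.32 -1.05] M [-0.    0.02  0.03] open 30.7
shift [-0.15 -0.16 15.43] rot [-0.12  0.17 -0.05]
```

```bash
python3 -m crank '[{"xyz":[-0.2,-0.2,4],"rot":[0,0,0],"claw":28},{"xyz":[-0.2,-0.2,8],"rot":[0,0,0],"claw":28},{"xyz":[-0.2,-0.2,11],"rot":[0,0,0],"claw":28},{"xyz":[-0.2,-0.2,14],"rot":[0,0,0],"claw":28},{"xyz":[-0.2,-0.2,16],"rot":[0,0,0],"claw":28}]' 
python3 -m crank '[{"xyz":[0,0,2],"rot":[0,0,0],"claw":28},{"xyz":[0,0,4],"rot":[0,0,0],"claw":28},{"xyz":[0,0,5],"rot":[0,0,0],"claw":28},{"xyz":[0,0,6],"rot":[0,0,0],"claw":28},{"xyz":[0,0,6],"rot":[0,0,0],"claw":28}]' 
python3 need.py 655.1 -138.1 91 198
```

```text
t: 20.8
eef_pos: [655.0, -138.1, 97.1]
tool_rot: [[-0.951, -0.308, 0.003], [-0.308, 0.951, -0.001], [-0.003, -0.002, -1.0]]
force: [-0.6, -0.1, -1.1]
opening: 31.2
t: 21.3
eef_pos: [655.0, -138.1, 90.9]
tool_rot: [[-0.951, -0.308, 0.003], [-0.308, 0.951, -0.001], [-0.003, -0.002, -1.0]]
force: [0.7, 0.6, -1.3]
opening: 30.8
t 21.3 pos [ 655.03 -138.08   90.94] psi 197.96 tilt [ 0. -0.] F [ 0.74  0.64 -1.35] M [-0.08  0.01 -0.03] open 30.8
shift [-0.06 -0.04 -0.06] rot [-0.11  0.15 -0.04]
```

```bash
python3 -m crank '[{"xyz":[0,0,4],"rot":[0,0,0],"claw":28},{"xyz":[0,0,8],"rot":[0,0,0],"claw":28},{"xyz":[0,0,12],"rot":[0,0,0],"claw":28},{"xyz":[0,0,16],"rot":[0,0,0],"claw":28},{"xyz":[0,0,19.3],"rot":[0,0,0],"claw":28}]' 
python3 -m crank '[{"xyz":[0,0,1],"rot":[0,0,0],"claw":28},{"xyz":[0,0,1],"rot":[0,0,0],"claw":28},{"xyz":[0,0,1],"rot":[0,0,0],"claw":28},{"xyz":[0,0,0],"rot":[0,0,0],"claw":50},{"xyz":[0,0,0],"rot":[0,0,0],"claw":50}]' 
python3 -m crank '[{"xyz":[0,0,-40],"rot":[0,0,0],"claw":60},{"xyz":[20,-4,-45],"rot":[0,0,-4],"claw":70},{"xyz":[60,-15,-45],"rot":[0,0,-10],"claw":70},{"xyz":[110,-30,-45],"rot":[0,0,-15],"claw":70},{"xyz":[158,-45,-45],"rot":[0,0,-18],"claw":70}]' 
python3 need.py 446 -152 60 216
python3 - <<'E'
from h import *
d=snap('top','top2');e=snap('side','side2')
b=cv2.resize(d['frame'][120:280,130:500,::-1],None,fx=2.1,fy=2.1,interpolation=3);c=cv2.resize(e['frame'][100:240,180:460,::-1],None,fx=1.85,fy=1.85,interpolation=3)
z=np.zeros((b.shape[0]+c.shape[0],max(b.shape[1],c.shape[1]),3),np.uint8);z[:b.shape[0],:b.shape[1]]=b;z[b.shape[0]:,:c.shape[1]]=c;print(z.shape)
cv2.imwrite('pics/mid.png',z)
E
```

```text
t: 21.8
eef_pos: [655.0, -138.1, 71.2]
tool_rot: [[-0.951, -0.308, 0.003], [-0.308, 0.951, -0.001], [-0.002, -0.002, -1.0]]
force: [0.4, -0.2, -0.9]
opening: 31.3
t: 22.3
eef_pos: [655.2, -138.1, 71.6]
tool_rot: [[-0.951, -0.308, 0.003], [-0.308, 0.951, -0.001], [-0.003, -0.002, -1.0]]
force: [0.1, 0.9, 0.2]
opening: 50.2
t: 22.8
eef_pos: [519.5, -228.5, 116.6]
tool_rot: [[-0.807, -0.591, 0.004], [-0.591, 0.807, -0.002], [-0.002, -0.004, -1.0]]
force: [0.5, -0.3, -0.2]
opening: 70.0
t 22.8 pos [ 519.47 -228.51  116.55] psi 216.22 tilt [ 0. -0.] F [ 0.5  -0.27 -0.23] M [-0.06 -0.02  0.03] open 70.0
shift [ 14.19 105.35  56.13] rot [-0.21  0.14  0.22]
(595, 777, 3)
```

View pics/mid.png

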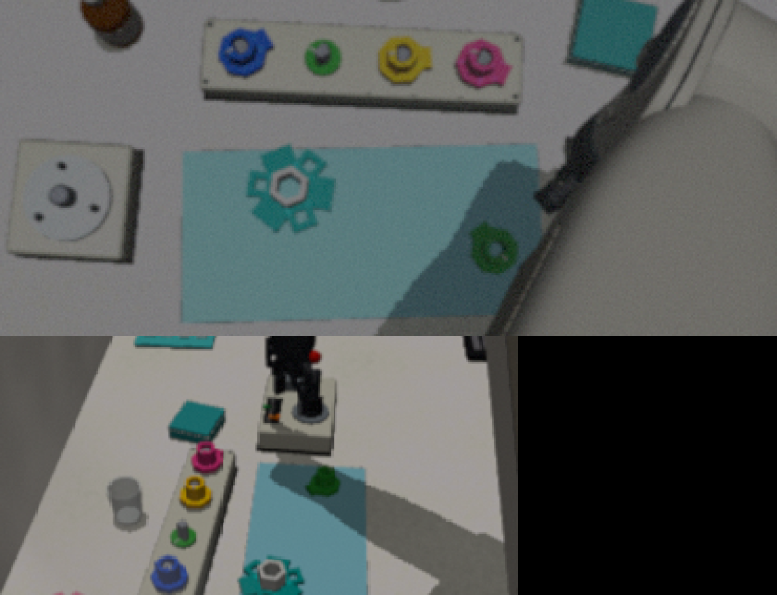

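```bash
python3 -m crank '[{"xyz":[7,50,0],"rot":[0,0,0],"claw":70},{"xyz":[14,100,20],"rot":[0,0,0],"claw":70},{"xyz":[14,105,60],"rot":[0,0,0],"claw":70},{"xyz":[14,105,85],"rot":[0,0,0],"claw":70},{"xyz":[14,105,90],"rot":[0,0,0],"claw":70}]' 30
python3 need.py 446 -152 15.6 216
```

```text
t: 23.4
eef_pos: [443.1, -152.7, 25.0]
tool_rot: [[-0.811, -0.586, 0.0], [-0.586, 0.811, -0.0], [0.0, -0.0, -1.0]]
force: [0.1, -0.1, -0.1]
opening: 70.3
t 23.4 pos [ 443.14 -152.71   24.99] psi 215.84 tilt [ 0. -0.] F [ 0.06 -0.07 -0.05] M [-0.02 -0.    0.04] open 70.3
shift [-2.73 -1.1   9.39] rot [-0.02 -0.01 -0.16]
```

```bash
python3 -m crank '[{"xyz":[-2.7,-1,9.4],"rot":[0,0,0],"claw":60},{"xyz":[-2.7,-1,9.4],"rot":[0,0,0],"claw":45},{"xyz":[-2.7,-1,9.4],"rot":[0,0,0],"claw":28},{"xyz":[-2.7,-1,9.4],"rot":[0,0,0],"claw":28},{"xyz":[-2.7,-1,9.4],"rot":[0,0,0],"claw":28}]' 
python3 -m crank '[{"xyz":[0,0,0],"rot":[0,0,0],"claw":28},{"xyz":[0,0,0],"rot":[0,0,0],"claw":28},{"xyz":[0,0,0],"rot":[0,0,0],"claw":55},{"xyz":[0,0,0],"rot":[0,0,0],"claw":55},{"xyz":[0,0,0],"rot":[0,0,-8],"claw":55}]' 
python3 -m crank '[{"xyz":[0,0,0],"rot":[0,0,-8],"claw":55},{"xyz":[0,0,0],"rot":[0,0,-16],"claw":55},{"xyz":[0,0,0],"rot":[0,0,-24],"claw":55},{"xyz":[0,0,0],"rot":[0,0,-33],"claw":55},{"xyz":[0,0,0],"rot":[0,0,-41],"claw":55}]' 
python3 -m crank '[{"xyz":[0,0,0],"rot":[0,0,-8],"claw":55},{"xyz":[0,0,0],"rot":[0,0,-16],"claw":55},{"xyz":[0,0,0],"rot":[0,0,-24],"claw":55},{"xyz":[0,0,0],"rot":[0,0,-33],"claw":55},{"xyz":[0,0,0],"rot":[0,0,-41],"claw":55}]' 
python3 -m crank '[{"xyz":[0,0,0],"rot":[0,0,0],"claw":28},{"xyz":[0,0,0],"rot":[0,0,0],"claw":28},{"xyz":[0,0,0],"rot":[0,0,0],"claw":28},{"xyz":[0,0,0],"rot":[0,0,0],"claw":28},{"xyz":[0,0,0],"rot":[0,0,0],"claw":28}]' 50
python3 -m crank '[{"xyz":[0,0,-40],"rot":[0,0,8],"claw":28},{"xyz":[0,0,-80],"rot":[0,0,16],"claw":28},{"xyz":[0,0,-102],"rot":[0,0,24],"claw":28},{"xyz":[0,0,-102],"rot":[0,0,33],"claw":28},{"xyz":[0,0,-102],"rot":[0,0,41],"claw":28}]' 50
python3 need.py 667.5 41.4 114 139.5
```

```text
t: 23.9
eef_pos: [446.6, -152.3, 16.3]
tool_rot: [[-0.811, -0.586, 0.001], [-0.586, 0.811, -0.001], [-0.001, -0.002, -1.0]]
force: [1.1, 0.1, 3.0]
opening: 31.5
t: 24.4
eef_pos: [446.5, -152.3, 16.3]
tool_rot: [[-0.721, -0.693, 0.001], [-0.693, 0.721, -0.001], [-0.0, -0.002, -1.0]]
force: [1.7, -0.2, -0.3]
opening: 55.1
t: 24.9
eef_pos: [446.5, -152.3, 16.3]
tool_rot: [[-0.083, -0.997, 0.001], [-0.997, 0.083, -0.001], [0.001, -0.001, -1.0]]
force: [-0.1, -0.2, -0.0]
opening: 55.2
t: 25.4
eef_pos: [446.5, -152.3, 16.3]
tool_rot: [[0.596, -0.803, 0.001], [-0.803, -0.596, -0.001], [0.001, -0.0, -1.0]]
force: [0.2, 0.5, -0.0]
opening: 54.9
t: 25.9
eef_pos: [446.5, -152.3, 16.5]
tool_rot: [[0.594, -0.804, 0.002], [-0.804, -0.594, -0.001], [0.002, -0.001, -1.0]]
force: [-2.1, 1.3, 5.0]
opening: 30.9
t: 26.4
eef_pos: [446.7, -152.3, 119.2]
tool_rot: [[-0.087, -0.996, 0.003], [-0.996, 0.087, -0.002], [0.002, -0.003, -1.0]]
force: [0.1, -0.9, -1.2]
opening: 31.1
t 26.4 pos [ 446.66 -152.33  119.2 ] psi 265.0 tilt [ 0. -0.] F [ 0.14 -0.89 -1.21] M [ 0.02 -0.04 -0.03] open 31.1
shift [-212.25 -203.1     5.49] rot [ -0.2    0.14 125.5 ]
```

```bash
python3 -m crank '[{"xyz":[-26,-25,0],"rot":[0,0,8],"claw":28},{"xyz":[-52,-50,0],"rot":[0,0,16],"claw":28},{"xyz":[-78,-75,0],"rot":[0,0,24],"claw":28},{"xyz":[-104,-100,0],"rot":[0,0,33],"claw":28},{"xyz":[-130,-125,0],"rot":[0,0,41],"claw":28}]' 
python3 -m crank '[{"xyz":[0,0,0],"rot":[0,0,8],"claw":28},{"xyz":[0,0,0],"rot":[0,0,16],"claw":28},{"xyz":[0,0,0],"rot":[0,0,24],"claw":28},{"xyz":[0,0,0],"rot":[0,0,33],"claw":28},{"xyz":[0,0,0],"rot":[0,0,41],"claw":28}]' 
python3 need.py 667.5 41.4 114 139.5
```

```text
t: 26.9
eef_pos: [583.3, -32.5, 118.9]
tool_rot: [[-0.725, -0.689, 0.002], [-0.689, 0.725, -0.002], [-0.0, -0.003, -1.0]]
force: [1.1, -0.4, -0.7]
opening: 31.0
t: 27.4
eef_pos: [583.2, -32.4, 118.4]
tool_rot: [[-0.999, -0.036, 0.001], [-0.036, 0.999, -0.002], [-0.001, -0.002, -1.0]]
force: [0.6, 0.1, -0.5]
opening: 31.2
t 27.4 pos [583.15 -32.44 118.41] psi 182.08 tilt [ 0. -0.] F [ 0.56  0.05 -0.52] M [-0.02  0.01 -0.01] open 31.2
shift [-86.96  70.74   4.42] rot [-0.06  0.11 42.58]
```

```bash
python3 -m crank '[{"xyz":[-20,17,0],"rot":[0,0,8.5],"claw":28},{"xyz":[-45,36,0],"rot":[0,0,17],"claw":28},{"xyz":[-70,57,0],"rot":[0,0,25.5],"claw":28},{"xyz":[-86.5,70.5,0],"rot":[0,0,34],"claw":28},{"xyz":[-86.5,70.5,3],"rot":[0,0,42.6],"claw":28}]' 
python3 need.py 667.5 41.4 114 139.5
```

```text
t: 27.9
eef_pos: [668.7, 43.0, 114.5]
tool_rot: [[-0.757, 0.653, 0.002], [0.653, 0.757, -0.001], [-0.002, 0.0, -1.0]]
force: [-0.7, -0.2, -1.2]
opening: 30.7
t 27.9 pos [668.67  43.02 114.49] psi 139.21 tilt [ 0. -0.] F [-0.72 -0.16 -1.22] M [-0.04  0.04  0.01] open 30.7
shift [-0.17 -1.99  0.49] rot [ 0.01  0.11 -0.29]
```

```bash
python3 -m crank '[{"xyz":[-0.2,-2,0],"rot":[0,0,0],"claw":28},{"xyz":[-0.2,-2,5],"rot":[0,0,0],"claw":28},{"xyz":[-0.2,-2,9],"rot":[0,0,0],"claw":28},{"xyz":[-0.2,-2,12],"rot":[0,0,0],"claw":28},{"xyz":[-0.2,-2,15.5],"rot":[0,0,0],"claw":28}]' 
python3 need.py 667.5 41.4 92 139.5
python3 -m crank '[{"xyz":[0,0,2],"rot":[0,0,0],"claw":28},{"xyz":[0,0,4],"rot":[0,0,0],"claw":28},{"xyz":[0,0,5],"rot":[0,0,0],"claw":28},{"xyz":[0,0,6],"rot":[0,0,0],"claw":28},{"xyz":[0,0,6],"rot":[0,0,0],"claw":28}]' 
python3 need.py 667.5 41.4 92 139.5
```

```text
t: 28.4
eef_pos: [667.4, 41.0, 98.9]
tool_rot: [[-0.757, 0.653, 0.002], [0.653, 0.757, -0.001], [-0.002, 0.0, -1.0]]
force: [0.8, -0.7, 0.0]
opening: 31.2
t 28.4 pos [667.38  41.04  98.88] psi 139.24 tilt [ 0. -0.] F [ 0.75 -0.73  0.04] M [ 0.02 -0.07 -0.04] open 31.2
shift [0.16 0.35 6.88] rot [ 0.01  0.12 -0.26]
t: 28.9
eef_pos: [667.4, 41.1, 92.8]
tool_rot: [[-0.758, 0.653, 0.002], [0.653, 0.758, -0.001], [-0.002, 0.0, -1.0]]
force: [-0.3, 0.3, -1.4]
opening: 30.7
t 28.9 pos [667.4   41.06  92.84] psi 139.25 tilt [ 0. -0.] F [-0.33  0.26 -1.39] M [-0.02 -0.01  0.03] open 30.7
shift [0.15 0.32 0.84] rot [ 0.01  0.12 -0.25]
```

```bash
python3 -m crank '[{"xyz":[0,0,4],"rot":[0,0,0],"claw":28},{"xyz":[0,0,8],"rot":[0,0,0],"claw":28},{"xyz":[0,0,12],"rot":[0,0,0],"claw":28},{"xyz":[0,0,16],"rot":[0,0,0],"claw":28},{"xyz":[0,0,20.4],"rot":[0,0,0],"claw":28}]' 
python3 -m crank '[{"xyz":[0,0,1],"rot":[0,0,0],"claw":28},{"xyz":[0,0,1],"rot":[0,0,0],"claw":28},{"xyz":[0,0,1],"rot":[0,0,0],"claw":28},{"xyz":[0,0,0],"rot":[0,0,0],"claw":50},{"xyz":[0,0,0],"rot":[0,0,0],"claw":50}]' 
python3 -m crank '[{"xyz":[0,0,-40],"rot":[0,0,0],"claw":60},{"xyz":[15,-30,-55],"rot":[0,0,0],"claw":80},{"xyz":[40,-65,-60],"rot":[0,0,0],"claw":80},{"xyz":[65,-100,-60],"rot":[0,0,0],"claw":80},{"xyz":[90,-140,-60],"rot":[0,0,0],"claw":80}]' 
python3 need.py 524 82.5 60 142
python3 - <<'E'
from h import *
d=snap('top','top3');e=snap('side','side3')
b=cv2.resize(d['frame'][180:250,125:300,::-1],None,fx=4.4,fy=4.4,interpolation=3);c=cv2.resize(e['frame'][270:340,285:360,::-1],None,fx=3.6,fy=3.6,interpolation=3)
c2=cv2.resize(e['frame'][205:275,295:400,::-1],None,fx=3.6,fy=3.6,interpolation=3)
z=np.zeros((b.shape[0]+c.shape[0],max(b.shape[1],c.shape[1]),3),np.uint8);z[:b.shape[0],:b.shape[1]]=b;z[b.shape[0]:,:c.shape[1]]=c;z[b.shape[0]:,c.shape[1]:c.shape[1]+c2.shape[1]]=c2;print(z.shape)
cv2.imwrite('pics/hub.png',z)
P=pts(d);Q=pts(e)
for n,q in dict(blue=(673.7,131),green=(667.4,41.1),yellow=(661.3,-48.3),pink=(655,-138.1)).items():
    for X in(P,Q):
        m=(np.hypot(X[...,0]-q[0],X[...,1]-q[1])<20)&(X[...,2]>75)&(X[...,2]<120);print(n,X[m][:,2].max() if m.any() else None,np.percentile(X[m][:,2],80) if m.any() else None,m.sum())
E
```

```text
t: 29.4
eef_pos: [667.4, 41.0, 72.0]
tool_rot: [[-0.758, 0.653, 0.002], [0.653, 0.758, -0.001], [-0.002, 0.0, -1.0]]
force: [0.4, -0.5, -0.9]
opening: 30.9
t: 29.9
eef_pos: [667.7, 41.0, 72.5]
tool_rot: [[-0.758, 0.653, 0.002], [0.653, 0.758, -0.001], [-0.003, 0.001, -1.0]]
force: [-0.5, -1.2, 0.4]
opening: 49.9
t: 30.4
eef_pos: [506.7, -6.3, 132.5]
tool_rot: [[-0.758, 0.652, 0.004], [0.652, 0.758, -0.001], [-0.004, 0.001, -1.0]]
force: [-0.4, -1.3, 0.4]
opening: 80.0
t 30.4 pos [506.7   -6.3  132.54] psi 139.28 tilt [ 0. -0.] F [-0.38 -1.29  0.4 ] M [-0.03 -0.05  0.  ] open 80.0
shift [45.09 78.49 72.48] rot [ 0.07  0.21 -2.72]
(560, 770, 3)
blue 96.70025614688495 93.14280714509951 180
blue 96.24639858724777 93.40285610739454 141
green None None 0
green 97.74163163559683 93.41664970090703 128
yellow None None 0
yellow 95.95161124720266 93.31973916592287 109
pink 96.95369739574892 93.04784763842731 180
pink 97.09365424506746 93.49035278473382 99
```

View pics/hub.png

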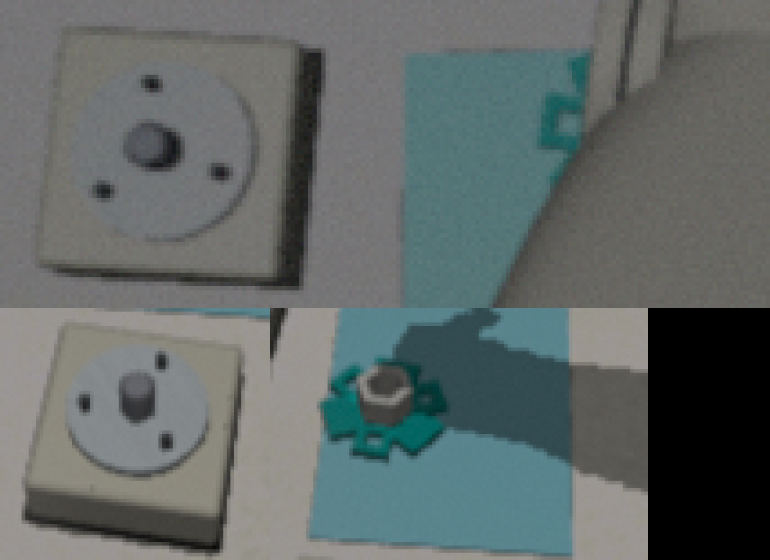

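```bash
cat > hub.py <<'E'
from h import *
for c in('top','side'):
    d=arm.read_camera(c);d['frame']=cv2.imread(f'pics/{c}0.png')[:,:,::-1].copy();H,u,v=up(d,6)
    X=plane(d,u,v,58.);X6=plane(d,u,v,66.);V=H[...,2].astype(int);S=H[...,1].astype(int)
    c0=np.array([527.,345.]);r=np.hypot(*(X[...,:2]-c0).transpose(2,0,1))
    # disc rim: bright & bluish-low-sat vs beige box
    B=cv2.resize(d['frame'],None,fx=6,fy=6,interpolation=2).astype(int);cool=(B[...,2]-B[...,0])
    m=((cool>2)&(r<62)).astype(np.uint8);m=cv2.morphologyEx(m,cv2.MORPH_OPEN,np.ones((9,9)))
    k,l,st,ce=cv2.connectedComponentsWithStats(m);i=1+st[1:,4].argmax();hull=cv2.convexHull(cv2.findContours((l==i).astype(np.uint8),0,2)[0][0]).reshape(-1,2)
    hp=X[hull[:,1],hull[:,0],:2].astype(np.float32);M=cv2.moments(hp);g=np.array([M['m10'],M['m01']])/M['m00'];print(c,'disc',g,cv2.minEnclosingCircle(hp))
    r=np.hypot(*(X6[...,:2]-g).transpose(2,0,1));m=((V<0.62*np.median(V[r<45]))&(r<45)&(r>24)).astype(np.uint8)
    k,l,st,ce=cv2.connectedComponentsWithStats(m)
    q=[]
    for i in range(1,k):
        if st[i,4]>150:
            w=X6[l==i][:,:2].mean(0);q.append(w);D=w-g;print(st[i,4],w,np.hypot(*D),np.degrees(np.arctan2(D[1],D[0]))%120)
    if len(q)==3:
        m=np.mean(q,0);print('studs centre',m,[round(float(np.degrees(np.arctan2(*(w-m)[::-1]))%120),1) for w in q],[float(np.hypot(*(w-m))) for w in q])
E
python3 hub.py
```

```text
top disc [516.11 331.83] ((514.6012573242188, 326.8591003417969), 47.28238296508789)
338 [548.04 329.43] 32.01364250934733 115.69705153638344
316 [500.53 293.29] 41.57233417249318 7.985136156312322
368 [491.99 352.78] 31.94551650665245 19.03850133190889
studs centre [513.52 325.17] [7.0, 7.8, 7.9] [34.78041645182013, 34.418968378164514, 35.010880348249565]
side disc [514.87 329.64] ((513.395751953125, 327.3547668457031), 48.10430908203125)
386 [499.46 295.42] 37.530435478271706 5.758427836628584
416 [547.79 331.7 ] 32.98810467730227 3.5758724173085357
450 [491.89 355.45] 34.553142293408726 11.67197024370742
studs centre [513.05 327.53] [7.1, 6.9, 7.1] [34.86114593676034, 34.993445368321694, 35.034819917874024]
```

```bash
python3 -m crank '[{"xyz":[10,18,10],"rot":[0,0,-8],"claw":80},{"xyz":[22,38,30],"rot":[0,0,-16],"claw":80},{"xyz":[34,60,50],"rot":[0,0,-24],"claw":80},{"xyz":[45,78,72],"rot":[0,0,-33],"claw":80},{"xyz":[45,78,72],"rot":[0,0,-33],"claw":80}]' 30
python3 need.py 524 82.5 13.5 172
```

```text
t: 31.1
eef_pos: [525.0, 84.1, 58.5]
tool_rot: [[-0.992, 0.129, 0.001], [0.129, 0.992, -0.001], [-0.001, -0.001, -1.0]]
force: [-0.0, -0.4, -0.2]
opening: 80.2
t 31.1 pos [525.01  84.13  58.54] psi 172.57 tilt [ 0. -0.] F [-0.02 -0.43 -0.25] M [-0.04  0.03 -0.02] open 80.2
shift [ 0.85 -1.71 45.04] rot [-0.05  0.06  0.57]
```

```bash
python3 -m crank '[{"xyz":[0.8,-1.7,25],"rot":[0,0,0.5],"claw":75},{"xyz":[0.8,-1.7,44.5],"rot":[0,0,0.5],"claw":60},{"xyz":[0.8,-1.7,44.5],"rot":[0,0,0.5],"claw":45},{"xyz":[0.8,-1.7,44.5],"rot":[0,0,0.5],"claw":35},{"xyz":[0.8,-1.7,44.5],"rot":[0,0,0.5],"claw":35}]' 30
python3 -m crank '[{"xyz":[0,0,0],"rot":[0,0,0],"claw":35},{"xyz":[0,0,0],"rot":[0,0,0],"claw":35},{"xyz":[0,0,0],"rot":[0,0,0],"claw":35},{"xyz":[0,0,0],"rot":[0,0,0],"claw":65},{"xyz":[0,0,0],"rot":[0,0,0],"claw":65}]'
python3 -m crank '[{"xyz":[0,0,0],"rot":[0,0,8],"claw":65},{"xyz":[0,0,0],"rot":[0,0,16],"claw":65},{"xyz":[0,0,0],"rot":[0,0,24],"claw":65},{"xyz":[0,0,0],"rot":[0,0,32],"claw":65},{"xyz":[0,0,0],"rot":[0,0,40],"claw":65}]'
python3 -m crank '[{"xyz":[0,0,0],"rot":[0,0,8],"claw":65},{"xyz":[0,0,0],"rot":[0,0,16],"claw":65},{"xyz":[0,0,0],"rot":[0,0,20],"claw":65},{"xyz":[0,0,0],"rot":[0,0,20],"claw":45},{"xyz":[0,0,0],"rot":[0,0,20],"claw":35}]'
python3 -m crank '[{"xyz":[0,0,0],"rot":[0,0,0],"claw":35},{"xyz":[0,0,0],"rot":[0,0,0],"claw":35},{"xyz":[0,0,0],"rot":[0,0,0],"claw":35},{"xyz":[0,0,0],"rot":[0,0,0],"claw":35},{"xyz":[0,0,0],"rot":[0,0,0],"claw":35}]' 50
python3 need.py 514 326 110 157.2
```

```text
t: 31.6
eef_pos: [525.0, 82.3, 15.2]
tool_rot: [[-0.99, 0.139, 0.003], [0.139, 0.99, -0.001], [-0.003, -0.001, -1.0]]
force: [-0.3, 0.5, -2.3]
opening: 39.3
t: 32.1
eef_pos: [525.2, 82.3, 15.5]
tool_rot: [[-0.99, 0.139, 0.003], [0.139, 0.99, -0.001], [-0.003, -0.0, -1.0]]
force: [-0.1, -0.3, 1.1]
opening: 64.4
t: 32.6
eef_pos: [525.3, 82.3, 15.6]
tool_rot: [[-0.665, 0.747, 0.003], [0.747, 0.665, -0.001], [-0.003, 0.002, -1.0]]
force: [-0.3, -0.0, -0.2]
opening: 64.8
t: 33.1
eef_pos: [525.5, 82.3, 15.8]
tool_rot: [[-0.372, 0.928, 0.004], [0.928, 0.372, -0.001], [-0.002, 0.003, -1.0]]
force: [-0.9, 0.1, 1.3]
opening: 39.5
t: 33.6
eef_pos: [525.5, 82.3, 15.9]
tool_rot: [[-0.372, 0.928, 0.004], [0.928, 0.372, -0.001], [-0.002, 0.003, -1.0]]
force: [0.3, 0.5, 3.2]
opening: 38.9
t 33.6 pos [525.54  82.32  15.89] psi 111.83 tilt [ 0. -0.] F [0.29 0.52 3.23] M [-0.07  0.18  0.04] open 38.9
shift [230.28  80.2  -94.39] rot [  0.13   0.2  -45.37]
```

```bash
python3 -m crank '[{"xyz":[0,0,-45],"rot":[0,0,0],"claw":35},{"xyz":[0,0,-90],"rot":[0,0,0],"claw":35},{"xyz":[30,10,-100],"rot":[0,0,-5],"claw":35},{"xyz":[65,22,-100],"rot":[0,0,-12],"claw":35},{"xyz":[105,36,-100],"rot":[0,0,-20],"claw":35}]'
python3 need.py 514 326 114 157.2
```

```text
t: 34.1
eef_pos: [519.5, 193.8, 116.1]
tool_rot: [[-0.669, 0.743, 0.005], [0.743, 0.669, -0.001], [-0.004, 0.003, -1.0]]
force: [1.3, 0.4, -1.4]
opening: 39.1
t 34.1 pos [519.54 193.79 116.15] psi 132.02 tilt [ 0. -0.] F [ 1.3   0.39 -1.42] M [ 0.   -0.05  0.  ] open 39.1
shift [101.94  84.37   1.99] rot [  0.11   0.26 -25.18]
```

```bash
python3 -m crank '[{"xyz":[30,25,0],"rot":[0,0,-8],"claw":35},{"xyz":[65,54,0],"rot":[0,0,-16],"claw":35},{"xyz":[102,84,0],"rot":[0,0,-24],"claw":35},{"xyz":[102,84,0],"rot":[0,0,-25],"claw":35},{"xyz":[102,84,0],"rot":[0,0,-25],"claw":35}]'
python3 need.py 513.7 325.8 104 157.2
python3 - <<'E'
from h import *
d=snap('top');e=snap('side')
b=cv2.resize(d['frame'][170:260,100:220,::-1],None,fx=3.3,fy=3.3,interpolation=3);c=cv2.resize(e['frame'][250:340,265:385,::-1],None,fx=3.3,fy=3.3,interpolation=3)
cv2.imwrite('pics/hc.png',np.hstack([b,c]))
E
```

```text
t: 34.6
eef_pos: [512.9, 326.7, 115.0]
tool_rot: [[-0.921, 0.388, 0.003], [0.388, 0.921, -0.002], [-0.004, -0.001, -1.0]]
force: [0.3, 0.3, -2.9]
opening: 39.1
t 34.6 pos [512.86 326.68 115.03] psi 157.14 tilt [ 0. -0.] F [ 0.34  0.3  -2.86] M [-0.04 -0.04 -0.01] open 39.1
shift [-1.08 -0.48 11.03] rot [-0.03  0.21 -0.06]
```

View pics/hc.png

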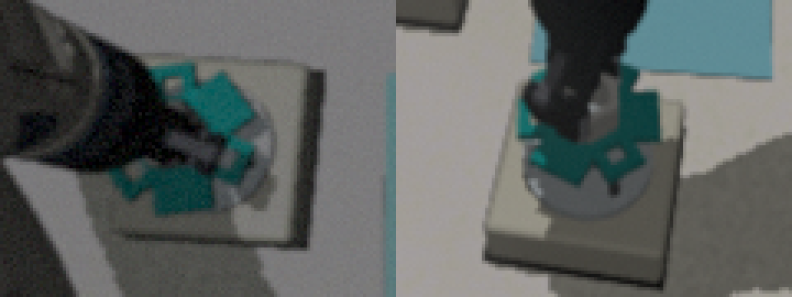

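```bash
python3 -m crank '[{"xyz":[-1,-0.5,6],"rot":[0,0,0],"claw":35},{"xyz":[-1,-0.5,11],"rot":[0,0,0],"claw":35},{"xyz":[-1,-0.5,15],"rot":[0,0,0],"claw":35},{"xyz":[-1,-0.5,20],"rot":[0,0,0],"claw":35},{"xyz":[-1,-0.5,24],"rot":[0,0,0],"claw":35}]'
python3 need.py 513.7 325.8 73.9 157.2
```

```text
t: 35.2
eef_pos: [514.2, 324.0, 91.0]
tool_rot: [[-0.92, 0.392, 0.003], [0.392, 0.92, -0.002], [-0.004, -0.0, -1.0]]
force: [-0.2, 1.0, -0.8]
opening: 39.3
t 35.2 pos [514.24 323.95  90.98] psi 156.9 tilt [ 0. -0.] F [-0.24  1.05 -0.82] M [ 0.2   0.07 -0.02] open 39.3
shift [ 1.28  1.49 17.07] rot [-0.02  0.22 -0.3 ]
```

```bash
python3 -m crank '[{"xyz":[0.9,1.4,0],"rot":[0,0,0],"claw":35},{"xyz":[0.9,1.4,0],"rot":[0,0,0],"claw":35},{"xyz":[0.9,1.4,4],"rot":[0,0,0],"claw":35},{"xyz":[0.9,1.4,7],"rot":[0,0,0],"claw":35},{"xyz":[0.9,1.4,9],"rot":[0,0,0],"claw":35}]'
python3 need.py 513.7 325.8 73.9 157.2
```

```text
t: 35.7
eef_pos: [513.8, 325.5, 81.6]
tool_rot: [[-0.92, 0.392, 0.003], [0.392, 0.92, -0.002], [-0.004, -0.001, -1.0]]
force: [-0.8, 0.3, -2.8]
opening: 39.1
t 35.7 pos [513.83 325.53  81.62] psi 156.91 tilt [ 0. -0.] F [-0.79  0.31 -2.81] M [0.01 0.04 0.01] open 39.1
shift [0.26 0.2  7.72] rot [-0.03  0.21 -0.29]
```

Bottom is ~4 mm below the stud tops with no load; go to the seat, press lightly, release and check.

```bash
python3 -m crank '[{"xyz":[0,0,3],"rot":[0,0,0],"claw":35},{"xyz":[0,0,6],"rot":[0,0,0],"claw":35},{"xyz":[0,0,7.5],"rot":[0,0,0],"claw":35},{"xyz":[0,0,8.5],"rot":[0,0,0],"claw":35},{"xyz":[0,0,8.5],"rot":[0,0,0],"claw":35}]'
python3 need.py
python3 -m crank '[{"xyz":[0,0,0],"rot":[0,0,0],"claw":60},{"xyz":[0,0,0],"rot":[0,0,0],"claw":60},{"xyz":[0,0,-40],"rot":[0,0,0],"claw":60},{"xyz":[0,0,-75],"rot":[0,0,0],"claw":60},{"xyz":[45,-20,-75],"rot":[0,0,0],"claw":60}]'
python3 -m crank '[{"xyz":[45,-20,0],"rot":[0,0,0],"claw":60},{"xyz":[90,-40,0],"rot":[0,0,0],"claw":60},{"xyz":[110,-90,0],"rot":[0,0,0],"claw":40},{"xyz":[120,-140,0],"rot":[0,0,0],"claw":40},{"xyz":[120,-180,0],"rot":[0,0,0],"claw":40}]'
python3 need.py
python3 - <<'E'
from h import *
d=snap('top','top4');e=snap('side','side4');P=pts(d);Q=pts(e)
for X in(P,Q):
    r=np.hypot(X[...,0]-513.8,X[...,1]-325.5);z=X[...,2]
    m=(r<20)&(z>80);print('collar',np.percentile(z[m],[50,90]) if m.any() else 0)
    for a in range(0,360,60):
        t=np.radians(a+67.2);m=(np.hypot(X[...,0]-513.8-35*np.cos(t),X[...,1]-325.5-35*np.sin(t))<9)&(z<75)&(z>40);print(a,round(float(np.median(z[m])),1),m.sum(),end='; ')
    print()
b=cv2.resize(d['frame'][170:260,390:500,::-1],None,fx=3.5,fy=3.5,interpolation=3);c=cv2.resize(e['frame'][95:185,290:400,::-1],None,fx=3.5,fy=3.5,interpolation=3)
b2=cv2.resize(d['frame'][180:250,125:235,::-1],None,fx=3.5,fy=3.5,interpolation=3);c2=cv2.resize(e['frame'][270:340,270:380,::-1],None,fx=3.5,fy=3.5,interpolation=3)
cv2.imwrite('pics/box.png',np.vstack([np.hstack([b,c]),np.hstack([b2,c2])]))
E
```

```text
t: 36.2
eef_pos: [513.8, 325.5, 73.0]
tool_rot: [[-0.92, 0.392, 0.003], [0.392, 0.92, -0.002], [-0.004, -0.001, -1.0]]
force: [0.5, -0.1, -2.5]
opening: 38.8
t 36.2 pos [513.84 325.47  72.98] psi 156.91 tilt [ 0. -0.] F [ 0.46 -0.12 -2.45] M [-0.07  0.03 -0.  ] open 38.8
t: 36.7
eef_pos: [471.2, 326.6, 153.0]
tool_rot: [[-0.919, 0.395, 0.014], [0.395, 0.919, 0.003], [-0.012, 0.009, -1.0]]
force: [0.5, 1.1, -0.0]
opening: 60.3
t: 37.2
eef_pos: [287.6, 207.7, 150.1]
tool_rot: [[-0.92, 0.392, 0.015], [0.392, 0.92, 0.003], [-0.013, 0.009, -1.0]]
force: [0.6, -0.0, 0.2]
opening: 39.9
t 37.2 pos [287.57 207.71 150.12] psi 156.9 tilt [0.02 0.  ] F [ 0.64 -0.    0.17] M [-0.05 -0.04 -0.  ] open 39.9
collar [89.67 93.2 ]
0 65.9 40; 60 65.4 48; 120 65.7 48; 180 65.5 45; 240 66.1 50; 300 65.6 51; 
collar [90.81 94.6 ]
0 67.5 44; 60 66.9 40; 120 67.3 39; 180 66.0 19; 240 67.8 19; 300 67.3 38;
```

View pics/box.png

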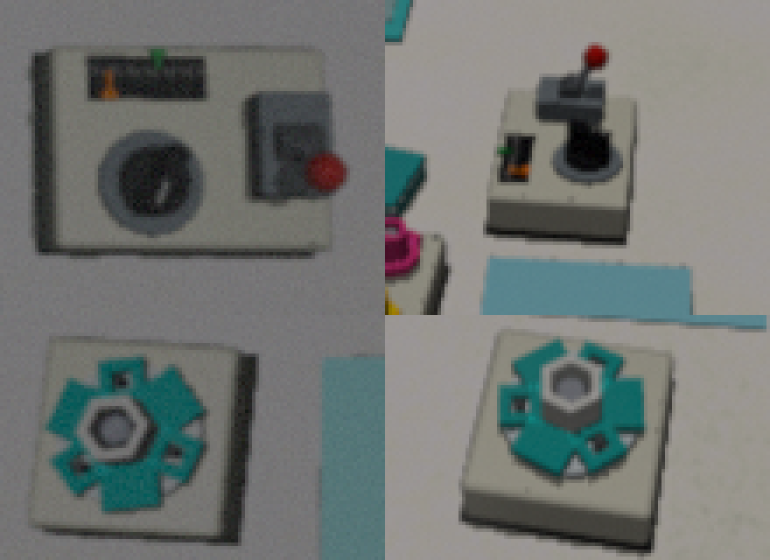

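```bash
cat > dial.py <<'E'
from h import *
K=8
def pca(q):
    m=q.mean(0);w,V=np.linalg.eigh(np.cov((q-m).T));return m,np.degrees(np.arctan2(V[1,1],V[0,1]))%180,4*np.sqrt(w[::-1])*.87
for c in('top','side'):
    d=arm.read_camera(c);P=pts(d);H,u,v=up(d,K);hh=H[...,0].astype(int);S=H[...,1];V=H[...,2]
    X=plane(d,u,v,56.);reg=(X[...,0]>430)&(X[...,0]<620)&(X[...,1]<-180)&(X[...,1]>-460)
    for n,(lo,hi) in dict(pointer=(5,20),mark=(45,80)).items():
        m=((hh>=lo)&(hh<=hi)&(S>110)&(V>70)&reg).astype(np.uint8);k,l,st,ce=cv2.connectedComponentsWithStats(m)
        if k<2: print(c,n,'none');continue
        i=1+st[1:,4].argmax();q=X[l==i][:,:2];print(c,n,st[i,4],'c',q.mean(0),'min',q.min(0),'max',q.max(0),'pca',pca(q)[1])
    z=P[...,2];m=(z>89)&(z<100)&(np.hypot(P[...,0]-495,P[...,1]+285)<40)
    if m.sum()>8: print(c,'bar',m.sum(),*pca(P[m][:,:2]),z[m].mean())
    m=(H[...,0]<8)|(H[...,0]>172);m=(m&(S>150)&(V>80)).astype(np.uint8);X2=plane(d,u,v,116.);k,l,st,ce=cv2.connectedComponentsWithStats(m)
    for i in range(1,k):
        if st[i,4]>1500 and st[i,4]<16000: print(c,'ball',st[i,4],X2[l==i].mean(0))
E
python3 dial.py
python3 - <<'E'
from h import *
d=snap('top');P=pts(d)
# box top face edges from depth
m=(P[...,2]>45)&(P[...,2]<58)&(P[...,0]>430)&(P[...,0]<620)&(P[...,1]<-190)&(P[...,1]>-470)
q=P[m][:,:2].astype(np.float32);r=cv2.minAreaRect(q);print('box',r)
b=d['frame'][205:240,415:452,::-1];b=cv2.convertScaleAbs(cv2.resize(b,(600,567),interpolation=3),alpha=2.2,beta=-10);cv2.imwrite('pics/dial.png',b)
E
```

```text
top pointer 1530 c [ 545.61 -282.81] min [ 537.62 -288.73] max [ 557.5  -276.64] pca 178.1279628318967
top mark 322 c [ 567.39 -317.21] min [ 563.67 -320.14] max [ 570.05 -313.83] pca 47.04764677819785
top bar 124 [ 480.1  -306.74] 151.43789098783378 [44.07 14.31] 93.97780703024982
top ball 3005 [ 479.31 -402.43  116.  ]
side pointer 921 c [ 546.86 -284.35] min [ 536.71 -294.51] max [ 558.63 -273.65] pca 178.17041958575228
side mark 64 c [ 566.82 -314.83] min [ 564.54 -318.23] max [ 568.79 -310.57] pca 69.27853397441731
side bar 45 [ 480.57 -305.03] 149.73108341223306 [46.82 14.68] 94.36805006654781
box ((504.689208984375, -337.44580078125), (189.69747924804688, 140.07728576660156), 87.7310562133789)
```

View pics/dial.png

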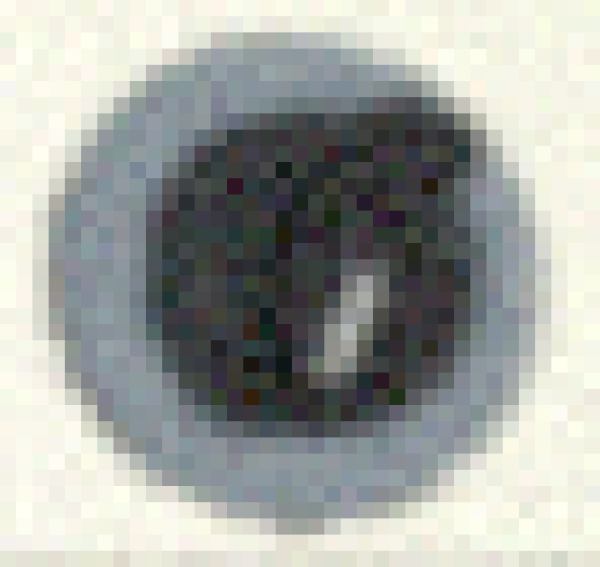

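```bash
python3 need.py 480.7 -306 130 151
python3 -m crank '[{"xyz":[-30,-5,0],"rot":[0,0,0],"claw":40},{"xyz":[-75,-25,0],"rot":[0,0,0],"claw":40},{"xyz":[-115,-50,0],"rot":[0,0,0],"claw":40},{"xyz":[-150,-85,0],"rot":[0,0,0],"claw":40},{"xyz":[-180,-120,0],"rot":[0,0,0],"claw":40}]'
python3 need.py 480.7 -306 130 151
```

```text
t 37.45 pos [290.75 208.89 150.74] psi 156.7 tilt [0.02 0.  ] F [ 0.02 -0.18  0.17] M [ 0.  0. -0.] open 39.9
shift [-377.83 -397.99   21.7 ] rot [0.64 0.75 5.7 ]
t: 37.95
eef_pos: [410.9, 26.0, 151.7]
tool_rot: [[-0.919, 0.394, 0.017], [0.394, 0.919, 0.004], [-0.014, 0.011, -1.0]]
force: [1.5, 0.9, 0.6]
opening: 39.8
t 37.95 pos [410.87  25.95 151.72] psi 156.76 tilt [0.02 0.  ] F [1.49 0.91 0.61] M [0.04 0.   0.01] open 39.8
shift [-194.82 -277.72   21.47] rot [0.65 0.76 5.77]
```

```bash
python3 -m crank '[{"xyz":[-25,-36,4],"rot":[0.6,0.8,5.7],"claw":40},{"xyz":[-53,-76,8],"rot":[0.6,0.8,5.7],"claw":40},{"xyz":[-81,-116,12],"rot":[0.6,0.8,5.7],"claw":40},{"xyz":[-109,-156,16],"rot":[0.6,0.8,5.7],"claw":40},{"xyz":[-137,-196,21],"rot":[0.6,0.8,5.7],"claw":40}]'
python3 need.py 480.7 -306 120 151
```

```text
t: 38.45
eef_pos: [461.4, -210.3, 130.0]
tool_rot: [[-0.876, 0.483, 0.0], [0.483, 0.876, 0.001], [0.0, 0.001, -1.0]]
force: [2.2, 0.3, 1.2]
opening: 40.0
t 38.45 pos [ 461.39 -210.35  130.  ] psi 151.1 tilt [0. 0.] F [2.24 0.33 1.16] M [ 0.01 -0.05 -0.03] open 40.0
shift [-63.13 -74.42   9.9 ] rot [ 0.06 -0.02  0.1 ]
```

```bash
python3 -m crank '[{"xyz":[-20,-24,3],"rot":[0,0,0],"claw":40},{"xyz":[-42,-50,6],"rot":[0,0,0],"claw":40},{"xyz":[-63,-74.4,10],"rot":[0,0,0],"claw":40},{"xyz":[-63,-74.4,10],"rot":[0,0,0],"claw":40},{"xyz":[-63,-74.4,10],"rot":[0,0,0],"claw":40}]'
python3 need.py 480.7 -306 73.5 151
```

```text
t: 38.95
eef_pos: [481.4, -306.1, 118.7]
tool_rot: [[-0.875, 0.484, -0.001], [0.484, 0.875, 0.002], [0.002, 0.002, -1.0]]
force: [0.6, 0.6, -0.1]
opening: 39.7
t 38.95 pos [ 481.37 -306.13  118.73] psi 151.09 tilt [-0.  0.] F [ 0.55  0.58 -0.14] M [0.02 0.03 0.  ] open 39.7
shift [ 0.57 -0.28 45.23] rot [ 0.1  -0.1   0.09]
```

```bash
python3 -m crank '[{"xyz":[0.5,0,15],"rot":[0,0,0],"claw":40},{"xyz":[0.5,0,30],"rot":[0,0,0],"claw":40},{"xyz":[0.5,0,45],"rot":[0,0,0],"claw":35},{"xyz":[0.5,0,45],"rot":[0,0,0],"claw":20},{"xyz":[0.5,0,45],"rot":[0,0,0],"claw":10}]' 30
python3 -m crank '[{"xyz":[0,0,0],"rot":[0,0,0],"claw":10},{"xyz":[0,0,0],"rot":[0,0,0],"claw":10},{"xyz":[0,0,0],"rot":[0,0,8],"claw":10},{"xyz":[0,0,0],"rot":[0,0,16],"claw":10},{"xyz":[0,0,0],"rot":[0,0,24],"claw":10}]' 30
python3 need.py
python3 dial.py
```

```text
t: 39.45
eef_pos: [479.0, -306.7, 72.9]
tool_rot: [[-0.875, 0.484, -0.007], [0.484, 0.875, -0.001], [0.005, -0.004, -1.0]]
force: [-7.6, -11.0, -14.9]
opening: 13.0
t: 39.95
eef_pos: [479.2, -306.5, 72.9]
tool_rot: [[-0.598, 0.801, -0.007], [0.801, 0.598, -0.001], [0.003, -0.007, -1.0]]
force: [0.9, -4.1, -10.6]
opening: 13.2
t 39.95 pos [ 479.24 -306.5    72.94] psi 126.76 tilt [-0.01 -0.  ] F [  0.88  -4.06 -10.65] M [-0.67 -0.37 -0.01] open 13.2
top pointer 1510 c [ 545.85 -287.41] min [ 537.5  -292.13] max [ 557.11 -281.47] pca 174.82035155735522
top mark 463 c [ 566.21 -317.21] min [ 560.05 -320.39] max [ 570.07 -314.04] pca 3.460327055519315
top bar 68 [ 474.17 -296.96] 21.271972089234026 [23.8  18.67] 94.17446553555173
side pointer 810 c [ 545.81 -288.36] min [ 536.63 -299.63] max [ 557.73 -279.34] pca 5.653852505932377
side mark 70 c [ 566.68 -314.96] min [ 564.16 -318.26] max [ 568.79 -310.57] pca 66.80297973937309
side bar 40 [ 479.83 -298.  ] 7.664038358618626 [38.24 27.11] 94.74601496819771
```

```bash
python3 -m crank '[{"xyz":[0,0,0],"rot":[0,0,8],"claw":10},{"xyz":[0,0,0],"rot":[0,0,16],"claw":10},{"xyz":[0,0,0],"rot":[0,0,24],"claw":10},{"xyz":[0,0,0],"rot":[0,0,33],"claw":10},{"xyz":[0,0,0],"rot":[0,0,41],"claw":10}]'
python3 -m crank '[{"xyz":[0,0,0],"rot":[0,0,8],"claw":10},{"xyz":[0,0,0],"rot":[0,0,16],"claw":10},{"xyz":[0,0,0],"rot":[0,0,24],"claw":10},{"xyz":[0,0,0],"rot":[0,0,33],"claw":10},{"xyz":[0,0,0],"rot":[0,0,41],"claw":10}]'
python3 -m crank '[{"xyz":[0,0,0],"rot":[0,0,8],"claw":10},{"xyz":[0,0,0],"rot":[0,0,16],"claw":10},{"xyz":[0,0,0],"rot":[0,0,24],"claw":10},{"xyz":[0,0,0],"rot":[0,0,33],"claw":10},{"xyz":[0,0,0],"rot":[0,0,41],"claw":10}]'
python3 need.py
python3 dial.py|grep -v bar
```

```text
t: 40.55
eef_pos: [480.0, -306.3, 73.0]
tool_rot: [[0.071, 0.997, -0.006], [0.997, -0.071, -0.001], [-0.002, -0.006, -1.0]]
force: [3.8, -4.2, -11.9]
opening: 13.3
t: 41.05
eef_pos: [480.8, -306.7, 73.0]
tool_rot: [[0.709, 0.705, -0.005], [0.705, -0.709, -0.003], [-0.005, -0.002, -1.0]]
force: [3.9, -7.3, -14.1]
opening: 13.3
t: 41.55
eef_pos: [481.3, -307.5, 73.0]
tool_rot: [[0.998, 0.066, -0.005], [0.066, -0.998, -0.005], [-0.005, 0.004, -1.0]]
force: [1.2, -9.5, -13.6]
opening: 13.3
t 41.55 pos [ 481.26 -307.5    73.04] psi 3.78 tilt [-0. -0.] F [  1.25  -9.48 -13.56] M [-1.92 -0.54  0.  ] open 13.3
top pointer 1748 c [ 545.1  -313.48] min [ 536.89 -319.62] max [ 557.41 -306.75] pca 177.5279099720009
top mark 425 c [ 566.92 -317.17] min [ 562.16 -320.44] max [ 570.37 -313.76] pca 16.61741578981176
side pointer 742 c [ 544.66 -315.32] min [ 536.21 -325.68] max [ 554.66 -305.66] pca 3.369989281262292
side mark 75 c [ 566.63 -314.6 ] min [ 564.16 -318.26] max [ 568.79 -309.87] pca 71.09560841553252
```

```bash
python3 - <<'E'
from h import *
d=snap('top');e=snap('side')
f=lambda im:cv2.convertScaleAbs(cv2.resize(im[:,:,::-1],(400,400),interpolation=3),alpha=1.9)
cv2.imwrite('pics/ptr.png',np.hstack([f(d['frame'][175:207,415:447]),f(e['frame'][125:157,312:344])]))
for x,y in((557,-307),(557,-317),(562,-317)):
    for h in(52,56,60):
        T=np.linalg.inv(np.array(e['world_from_camera']));q=T@[x,y,h,1];print(x,y,h,(e['fx']*q[0]/q[2]+e['cx']-312)*12.5,(e['fy']*q[1]/q[2]+e['cy']-125)*12.5)
P=pts(d);Q=pts(e);
for X in(P,Q):
    for x,y in((545,-314),(567,-317),(550,-340)):
        m=(abs(X[...,0]-x)<4)&(abs(X[...,1]-y)<3);print(x,y,X[m][:,2].mean(),m.sum())
E
```

```text
557 -307 52 169.45302242297302 187.1424954563647
557 -307 56 169.52282725823125 175.7112562815056
557 -307 60 169.59291196535347 164.23418529267622
557 -317 52 172.24884996472767 166.09514898923763
557 -317 56 172.32387229341484 154.67901941805985
557 -317 60 172.39919390966136 143.21734733169615
562 -317 52 154.79804150445773 165.21731086827742
562 -317 56 154.83831548866291 153.802060620902
562 -317 60 154.87875010136491 142.34128186394273
545 -314 54.82921992280384 9
567 -317 53.35791802146977 11
550 -340 50.12217723413646 8
545 -314 55.905574469159944 4
567 -317 56.21490906960332 3
550 -340 55.36059703338685 1
```

View pics/ptr.png

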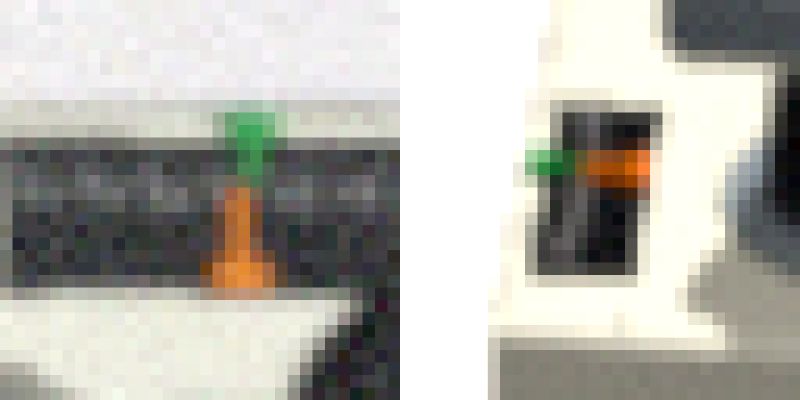

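```bash
cat > ptr.py <<'E'
from h import *
res={}
for c,(r0,r1,c0,c1) in dict(top=(176,202,414,450),side=(126,150,318,333)).items():
    F=[];
    for _ in range(6): d=arm.read_camera(c);F.append(d['frame'][r0:r1,c0:c1].astype(float))
    F=np.mean(F,0);R,G,B=F[...,0],F[...,1],F[...,2];v,u=np.mgrid[r0:r1,c0:c1]
    for n,w in dict(ptr=R-np.maximum(B,G*.9),mark=G-np.maximum(R,B)).items():
        w=np.where(w>0.15*w.max(),w,0)*1.
        k,l,st,ce=cv2.connectedComponentsWithStats((w>0).astype(np.uint8));i=max(range(1,k),key=lambda i:w[l==i].sum());w=w*(l==i)
        res[c,n]=(u*w).sum()/w.sum(),(v*w).sum()/w.sum();print(c,n,res[c,n],(w>0).sum())
    res[c]=d
ya=np.array([.040,.999,0]);o={}
for n in('ptr','mark'):
    A=[];b=[]
    for c in('top','side'):
        d=res[c];M=np.linalg.inv(np.array(d['world_from_camera']));u,v=res[c,n];a=[(u-d['cx'])/d['fx'],(v-d['cy'])/d['fy']]
        for k in(0,1): r=M[k]-a[k]*M[2];A.append(r[:3]);b.append(-r[3])
    p=np.linalg.lstsq(np.array(A),np.array(b),rcond=None)[0];o[n]=p;print(n,'tri',p)
print('tri remaining',(o['ptr']-o['mark'])@ya)
for c in('top','side'):
    print(c,'remaining, heights 55/53.5:',(ray(res[c],*res[c,'ptr'],55.)-ray(res[c],*res[c,'mark'],53.5))@ya)
E
python3 ptr.py
```

```text
top ptr (np.float64(433.59843908642466), np.float64(194.8528926128381)) 55
top mark (np.float64(434.7041585263746), np.float64(185.58665922411387)) 29
side ptr (np.float64(326.5871078588003), np.float64(137.97755975422587)) 197
side mark (np.float64(323.39812959251833), np.float64(137.5036740146961)) 12
ptr tri [ 549.17 -314.14   54.64]
mark tri [ 566.1  -317.85   54.41]
tri remaining 3.0281577014511982
top remaining, heights 55/53.5: 3.763652201186093
side remaining, heights 55/53.5: 3.421019481006309
```

```bash
sed -i 's/ptr=R-np.maximum(B,G\*.9)/ptr=R-np.maximum(B,G*1.2)/' ptr.py
python3 -m crank '[{"xyz":[0,0,0],"rot":[0,0,5],"claw":10},{"xyz":[0,0,0],"rot":[0,0,10],"claw":10},{"xyz":[0,0,0],"rot":[0,0,13],"claw":10},{"xyz":[0,0,0],"rot":[0,0,13],"claw":10},{"xyz":[0,0,0],"rot":[0,0,13],"claw":10}]'
python3 need.py
python3 ptr.py
```

```text
t: 42.85
eef_pos: [481.3, -307.8, 73.0]
tool_rot: [[0.989, -0.15, -0.005], [-0.15, -0.989, -0.006], [-0.004, 0.006, -1.0]]
force: [-0.4, -6.6, -11.4]
opening: 13.0
t 42.85 pos [ 481.31 -307.81   73.02] psi 351.39 tilt [-0.01 -0.01] F [ -0.39  -6.61 -11.43] M [-1.33 -0.19  0.  ] open 13.0
top ptr (np.float64(434.82367269610717), np.float64(194.65767513194103)) 37
top mark (np.float64(434.6894810659186), np.float64(185.57531556802243)) 30
side ptr (np.float64(329.39259558272306), np.float64(137.6015224035523)) 17
side mark (np.float64(323.40812250332897), np.float64(137.51531291611187)) 12
ptr tri [ 544.21 -315.95   56.61]
mark tri [ 566.1  -317.82   54.39]
tri remaining 0.9851628320926534
top remaining, heights 55/53.5: 0.787075848779352
side remaining, heights 55/53.5: -0.09577679832577113
```

```bash
python3 -m crank '[{"xyz":[0,0,0],"rot":[0,0,2],"claw":10},{"xyz":[0,0,0],"rot":[0,0,4.3],"claw":10},{"xyz":[0,0,0],"rot":[0,0,4.3],"claw":10},{"xyz":[0,0,0],"rot":[0,0,4.3],"claw":10},{"xyz":[0,0,0],"rot":[0,0,4.3],"claw":10}]'
python3 need.py
python3 ptr.py; python3 ptr.py | tail -3
python3 - <<'E'
from h import *
# yaw of box: straight edges of top face, from top image (line fit to depth edges)
d=snap('top');P=pts(d);m=((P[...,2]>44)&(P[...,2]<60)&(P[...,0]>430)&(P[...,0]<590)&(P[...,1]<-200)&(P[...,1]>-470))
xs=[]
for v0 in range(185,240):
    c=np.where(m[v0,395:470])[0]
    if len(c): xs.append((v0,c[0]+395))
a=np.array(xs);L=np.array([ray(d,u,v,50.)[:2] for v,u in a[5:-5]]).astype(np.float32)
vx=cv2.fitLine(L,cv2.DIST_HUBER,0,.01,.01).ravel();print('left edge dir',np.degrees(np.arctan2(vx[1],vx[0])),len(L))
E
```

```text
t: 43.95
eef_pos: [481.3, -307.9, 73.0]
tool_rot: [[0.976, -0.218, -0.006], [-0.219, -0.976, -0.006], [-0.004, 0.008, -1.0]]
force: [0.2, -5.7, -10.7]
opening: 13.3
t 43.95 pos [ 481.29 -307.93   73.02] psi 347.38 tilt [-0.01 -0.01] F [  0.15  -5.73 -10.68] M [-1.13 -0.13  0.02] open 13.3
top ptr (np.float64(435.1402999754118), np.float64(194.8289648389476)) 33
top mark (np.float64(434.6621658859191), np.float64(185.62386332322959)) 30
side ptr (np.float64(329.44690043832196), np.float64(137.52955541640577)) 18
side mark (np.float64(323.39381720430106), np.float64(137.50201612903226)) 12
ptr tri [ 543.96 -316.8    56.28]
mark tri [ 566.06 -317.72   54.49]
tri remaining 0.03494338213339143
top remaining, heights 55/53.5: -0.02681747130436629
side remaining, heights 55/53.5: -0.47280830577175
tri remaining 0.13792060015549523
top remaining, heights 55/53.5: 0.05930971861676759
side remaining, heights 55/53.5: -0.4845653202996307
left edge dir -2.889844 45
```

```bash
python3 -m crank '[{"xyz":[0,0,0],"rot":[0,0,0],"claw":20},{"xyz":[0,0,0],"rot":[0,0,0],"claw":40},{"xyz":[0,0,0],"rot":[0,0,0],"claw":40},{"xyz":[0,0,-35],"rot":[0,0,0],"claw":40},{"xyz":[0,0,-75],"rot":[0,0,0],"claw":40}]'
python3 -m crank '[{"xyz":[-10,22,0],"rot":[0,0,-3],"claw":40},{"xyz":[-22,50,0],"rot":[0,0,-7],"claw":20},{"xyz":[-30,70,0],"rot":[0,0,-10],"claw":0},{"xyz":[-40,75,0],"rot":[0,0,-10],"claw":0},{"xyz":[-40,75,0],"rot":[0,0,-10],"claw":0}]'
python3 need.py 440 -396 106 -2.5
python3 ptr.py|tail -3; python3 dial.py | grep -E 'bar|ball'
```

```text
t: 45.7
eef_pos: [481.2, -306.6, 148.1]
tool_rot: [[0.976, -0.217, -0.008], [-0.217, -0.976, -0.004], [-0.007, 0.006, -1.0]]
force: [1.6, 0.6, -0.6]
opening: 40.0
t: 46.2
eef_pos: [424.8, -371.1, 149.1]
tool_rot: [[0.999, -0.046, -0.008], [-0.047, -0.999, -0.004], [-0.008, 0.004, -1.0]]
force: [0.2, 0.3, 0.1]
opening: -0.5
t 46.2 pos [ 424.83 -371.08  149.05] psi 357.33 tilt [-0.01 -0.  ] F [0.19 0.26 0.08] M [ 0.01 -0.03 -0.02] open -0.5
shift [16.65 24.   43.03] rot [ 0.25  0.45 -0.17]
tri remaining 0.11936561149483682
top remaining, heights 55/53.5: 0.04647810921047579
side remaining, heights 55/53.5: -0.516252335718503
top bar 119 [ 481.06 -307.  ] 166.17888645916403 [43.76 14.04] 93.41701107735632
top ball 3571 [ 479.05 -401.78  116.  ]
side bar 43 [ 482.59 -305.93] 164.68613322553912 [44.54 14.94] 94.37347752599514
```

```bash
python3 -m crank '[{"xyz":[5,10,0],"rot":[0,0.4,0],"claw":0},{"xyz":[12,20,0],"rot":[0,0.4,0],"claw":0},{"xyz":[15,27.5,10],"rot":[0,0.4,0],"claw":0},{"xyz":[15,27.5,30],"rot":[0,0.4,0],"claw":0},{"xyz":[15,27.5,43],"rot":[0,0.4,0],"claw":0}]'
python3 -m crank '[{"xyz":[0,0,0],"rot":[0,0,0],"claw":0},{"xyz":[5,0,0],"rot":[0,0,0],"claw":0},{"xyz":[8,0,0],"rot":[0,0,0],"claw":0},{"xyz":[12,0,0],"rot":[0,0,0],"claw":0},{"xyz":[16,0,0],"rot":[0,0,0],"claw":0}]'
python3 need.py 505 -402 106 -2.5
```

```text
t: 47.4
eef_pos: [439.2, -400.0, 103.6]
tool_rot: [[0.999, -0.045, -0.002], [-0.045, -0.999, -0.003], [-0.002, 0.003, -1.0]]
force: [-0.7, 0.4, -0.4]
opening: 0.1
t: 47.9
eef_pos: [455.5, -400.9, 104.2]
tool_rot: [[0.999, -0.045, -0.002], [-0.045, -0.999, -0.004], [-0.002, 0.004, -1.0]]
force: [-4.6, 0.5, 3.2]
opening: -0.1
t 47.9 pos [ 455.47 -400.87  104.19] psi 357.43 tilt [-0. -0.] F [-4.64  0.47  3.17] M [ 0.12  0.83 -0.03] open -0.1
shift [49.53 -1.09 -1.91] rot [ 0.24  0.1  -0.07]
```

```bash
python3 -m crank '[{"xyz":[10,0,-1],"rot":[0,0,0],"claw":0},{"xyz":[20,0,-2],"rot":[0,0,0],"claw":0},{"xyz":[30,0,-2],"rot":[0,0,0],"claw":0},{"xyz":[38,0,-1],"rot":[0,0,0],"claw":0},{"xyz":[43,0,0],"rot":[0,0,0],"claw":0}]'
python3 -m crank '[{"xyz":[2,0,0],"rot":[0,0,0],"claw":0},{"xyz":[4,0,0],"rot":[0,0,0],"claw":0},{"xyz":[6,0,0],"rot":[0,0,0],"claw":0},{"xyz":[6,0,0],"rot":[0,0,0],"claw":0},{"xyz":[6,0,0],"rot":[0,0,0],"claw":0}]'
python3 dial.py | grep ball
```

```text
t: 48.4
eef_pos: [499.5, -402.7, 103.8]
tool_rot: [[0.999, -0.044, -0.002], [-0.044, -0.999, -0.004], [-0.002, 0.004, -1.0]]
force: [-1.3, 0.1, 0.7]
opening: 0.2
t: 48.9
eef_pos: [502.3, -402.7, 103.2]
tool_rot: [[0.999, -0.046, -0.008], [-0.046, -0.999, -0.003], [-0.008, 0.003, -1.0]]
force: [-14.7, 0.6, 3.7]
opening: 0.1
```

```bash
python3 -m crank '[{"xyz":[-15,0,0],"rot":[0,0,0],"claw":0},{"xyz":[-50,0,0],"rot":[0,0,0],"claw":0},{"xyz":[-80,0,-20],"rot":[0,0,0],"claw":0},{"xyz":[-100,0,-60],"rot":[0,0,0],"claw":0},{"xyz":[-120,0,-100],"rot":[0,0,0],"claw":0}]'
python3 -m crank '[{"xyz":[-10,-40,0],"rot":[0,0,0],"claw":0},{"xyz":[-10,-80,0],"rot":[0,0,0],"claw":0},{"xyz":[-10,-120,0],"rot":[0,0,0],"claw":0},{"xyz":[-10,-160,0],"rot":[0,0,0],"claw":0},{"xyz":[-10,-190,0],"rot":[0,0,0],"claw":0}]'
python3 dial.py | grep -E "ball|bar"; python3 ptr.py|tail -3
python3 - <<'E'
from h import *
d=snap('top','top5');e=snap('side','side5');Q=pts(e)
for n,q in dict(blue=(673.7,131),green=(667.4,41.1),yellow=(661.3,-48.3),pink=(655,-138.1),car=(513.8,325.5)).items():
    m=(np.hypot(Q[...,0]-q[0],Q[...,1]-q[1])<20)&(Q[...,2]>75)&(Q[...,2]<120);print(n,np.percentile(Q[m][:,2],80))
b=cv2.resize(d['frame'][80:270,130:510,::-1],(780,390),interpolation=3);c=cv2.resize(e['frame'][95:185,190:400,::-1],(490,210),interpolation=3)
z=np.zeros((600,780,3),np.uint8);z[:390]=b;z[390:,:490]=c;cv2.imwrite('pics/fin.png',z)
E
```

```text
t: 49.5
eef_pos: [382.0, -396.4, 204.9]
tool_rot: [[0.999, -0.046, -0.009], [-0.046, -0.999, -0.002], [-0.008, 0.002, -1.0]]
force: [-0.2, 0.1, 0.0]
opening: -0.1
t: 50.0
eef_pos: [380.4, -204.2, 204.8]
tool_rot: [[0.999, -0.046, -0.008], [-0.046, -0.999, -0.002], [-0.008, 0.002, -1.0]]
force: [0.4, 0.3, 0.3]
opening: 0.1
top bar 121 [ 481.27 -307.02] 166.3980627329176 [44.05 14.39] 93.59095247016323
top ball 3385 [ 527.13 -403.54  116.  ]
side bar 46 [ 481.51 -305.31] 162.9889171707389 [46.74 14.9 ] 94.14917064830706
tri remaining 0.050290737792511475
top remaining, heights 55/53.5: 0.05302328244676613
side remaining, heights 55/53.5: -0.2209166178924723
blue 93.56021875888337
green 93.50250537260224
yellow 93.88603470136188
pink 93.17228762104784
car 93.46478636676406
```

View pics/fin.png

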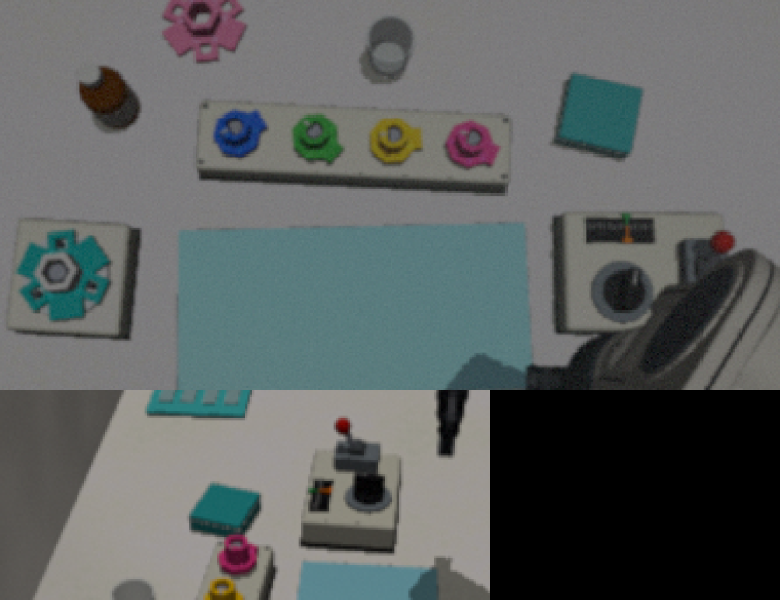

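All is in place: ball moved 48 mm, the pointer is on the mark, and the cams and carousel are seated. I'm handing in.

```bash
python3 -c "
from plant import arm
print(arm.close_job())"
```

```text
the job is handed in; nothing more can be done
None
```

The stainer is back together and the job is handed in, at about 50 s of robot time; the hand-in itself gave no verdict.

- **Cams:** all four were there. Each is on the spindle of its own colour, and the sleeve tops read about 93 mm. Seated should be 92 mm, and the cameras tend to read about 1 mm high.
- **Carousel:** it lies flat on the hub, with all six arms at about 66 mm right round and the studs in the holes.
- **Dial:** after that I turned the dial about 2.9 rad. The last check put the pointer within about 0.05 mm of the mark from the top camera and from both views together. The side camera alone gave −0.2 mm (−0.5 mm earlier). The box-angle estimates (−2.3° and −2.9°) add about 0.2 mm of doubt.
- **Switch:** I pushed the lever last, to its stop. The ball moved 48 mm, as it should.

No fit needed a second try. I saw no slackened grip and no part knocked aside. The bottle, slide box, beaker and pink look-alikes were not touched. One move towards the green cam went the wrong way in y, but it was in free space and touched nothing.

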